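# Get the jam caddy out from behind the tall things on a breakfast buffet

## Task

The jam caddy at the back of the dark slate belongs on the crate riser, but the pepper mill, the syrup bottle and the sugar shaker stand close in front of it. First stand all three on the wooden serving board, next to the tumbler, then lift the caddy over and seat it flat on the riser's deck between the four corner posts, and only then put the mill, the bottle and the shaker back, each on the very spot on the slate where it stood at the start. Keep everything upright, and leave the tumbler on the board undisturbed.

Things in the scene. Friction and masses are not known exactly. Their poses are not given: they have to be found in the camera images.
- mill: Pepper mill of dark turned wood, round and upright, 200 mm tall without a small steel button on top, foot 56 mm across, waist 34 mm; its head, the place to grip, is a cylinder 38 mm across from 158 to 188 mm above the underside. About 0.26 kg. Origin: centre of the underside, z up.
- bottle: Syrup bottle, round and upright, 198 mm tall: amber glass body 58 mm across with a pale label band, narrowing to a long black cap 32 mm across from 156 to 198 mm above the underside (grip here). About 0.36 kg. Origin: centre of the underside, z up.
- shaker: Sugar shaker, round and upright, 190 mm tall: whitish glass body 60 mm across up to 128 mm, steel top 46 mm across from 152 to 186 mm above the underside (grip here). About 0.33 kg. Origin: centre of the underside, z up.
- caddy: Jam caddy: pale wooden tray 72 (own x) by 150 mm (own y), walls 32 mm high, three jam pots fixed in it (tops 51 mm up). End uprights, 96 mm tall, carry a dark round bar 14 mm thick along own y over the middle, centre 84 mm above the underside: grip its middle, closing along own x. 0.4 kg. Origin: centre of underside. Starts close behind the tall things, y along the slate's y.
- slate: Fixed dark slate slab, 170 (x) by 240 mm (y), top 18 mm above the table. Three flush cork-coloured discs, 66 mm across, lie along its front edge (robot side) at own x -42, y -80, 0, +80 mm; mill, bottle and shaker start on them, one each, in changing order. The caddy starts behind them at own x +35 mm. Origin: centre of the underside.
- board: Fixed pale wooden serving board, 180 mm (x) by 240 mm (y), 18 mm thick, with a short grip tab at the -y end: the side area. The tumbler stands near its corner at own x = +50, y = +80 mm; the rest is free. Origin: centre of the underside on the table; top at z = 18 mm.
- riser: Fixed crate riser: upturned slatted crate 100 (x) by 178 mm (y), flat deck 60 mm above the table. Four dark L-shaped corner posts rise 14 mm over the deck, then lips flare outward to 83 mm above the table. The caddy fits between the posts with 3 mm play on each side, its y along the riser's y, either way round. Origin: centre of the underside, under the middle of the deck.
- tumbler: Green drinking tumbler, 56 mm across, 85 mm tall, standing on the board; to be left alone. Origin: centre of the underside.
Things that resemble listed ones, but are neither listed nor needed, are in the scene too. Leave any blue look-alike of the shaker alone.

How it is judged:
By the outcome, as a careful person would: the job done as asked, in the order asked, and still so for the second after the job is handed in, with the robot touching nothing.
It also fails if it takes over 144 s, if anything falls off the work surface, if the arm or the gripper's body presses on something with over 40 N, if the wrist force passes 120 N, or if a joint passes its speed limit or range.

## Robot

A 6-joint arm with a two-finger parallel gripper is mounted at the origin on the work surface. World frame = base frame: x ahead of the robot, y to its left, z up, the work surface at z = 0. Lengths are in mm, angles in rad, forces in N, time in s.
With the tool pointing down it reaches from about 300 to 775 mm from the base axis. Payload 14.6 kg.
Tool frame: the origin (TCP) lies midway between the tips of the shut fingers; the grasp point (between the pads) lies 19 mm behind it (manip.hold_point_z is the distance from the TCP to the grasp point, in mm); z points along the fingers, y is the direction in which the jaws open and shut (so a half turn about z gives the same grasp; the last joint's range is limited). The gripper opens to 94 mm and grips with 3 to 60 N. Pads are 16 mm wide; open, the fingers measure 119 mm over their backs; the gripper's body (75 mm by 177 mm) begins 78 mm behind the grasp point.
Start: joints at [-1.206, 0.3, 1.521, -0, 1.321, -0.067], TCP at [230.17, -499.51, 181.646] pointing down, gripper open.
Joint ranges: [-3.03, 3.03], [-0.79, 2.21], [0.23, 2.52], [-1.04, 4.18], [0, 3.07], [-2.55, 2.55]. Speed limits (rad/s): [2.22, 2.22, 2.57, 3.14, 3.14, 3.14].

## Interface

Orientations are given as [roll, pitch, yaw] about the fixed x, y, z axes, in that order (R = Rz(yaw) Ry(pitch) Rx(roll)).
In Python, from cell import manip gives the robot as it stands.
- The arm moves only by the shell command python3 -m crank 'ROWS' [OPENING] [FORCE]. ROWS is JSON, a list of rows, each an object with "offset": the shift along the world's x, y, z in m, a list of three; "spin": the turn about the world's z in degrees. In form: [{"offset": [dx, dy, dz], "spin": spin}, ...]. A call has exactly 8 rows; each row is the pose to reach, as a shift and turn from the pose measured when the call began; what a row does not reach only later rows make up. A row lasts 1/12 s, in which the tool goes at most 41.7 mm and 7.16 degrees, less where a joint would pass 70% of its speed; a pose out of reach is approached as far as the arm can. A call with a gripper value outside its range is refused whole. OPENING is the opening, from 0 (shut) to 1 (fully open), set as the call begins (- or left out, the last holds). The fingers move at their own pace and stop on an object; FORCE is the grip in N (left out, the last holds). Time passes only in rows, so rows that repeat a pose let the fingers close, or fill a call up. It gives the time, the measured TCP pose, the force and the opening at its end, in the units of the state.
- manip.read_state(): the state, without advancing time (a new reading comes with each control period).
- manip.camera(name): name is "scene" or "top" or "wrist"; returns a dict with "pixels" (420x560x3 uint8, red, green, blue), "fx", "fy", "cx", "cy" (pixels), "extrinsics" (4x4, takes a point from world to camera coordinates); the wrist camera has in their place "hand_eye" (4x4, takes a point from camera to tool coordinates, whose origin is the TCP and whose axes are the flange's). Camera axes: x right, y down, z forward; pixel columns grow to the right and rows downward; lengths in mm; the calibration is good to about 2 mm. The wrist camera is an equidistant fisheye: a pixel r from the principal point sees the ray r / f radians off the axis. A picture is of the moment at which its call begins: read the wrist's pose just before it. There is no depth.
- manip.sign_off(): hands the job in, once; it reports no verdict.
Trained networks look in a picture, given as the dict that the camera call returned (one of the last four; its "shot" number tells which), for a name from the list of things; names that differ only in an ending like _2 or _b are one class to them, and where a whole thing is asked for, a point or a joint stands for the part that bears it (a point fixed in the world has none). Each returns a list of dicts, best first, with "conf" (0 to 1); they miss things now and then, are a little off and sometimes report something else, mostly with a low value. They report only what shows in the picture. A call takes as long as a camera call. They do not tell look-alikes from the thing itself.
- manip.search_frame(picture, name): "location" ([x, y, z] in mm, in world coordinates, good to about 4 mm: the middle of the surface that is visible of it).
- manip.masks_of(picture, name): "mask" (420x560 bool, what is visible of it).
The state is a dict: "clock": time; "joints": joint angles; "qd": joint speeds; "effort": joint torques, N m; "eef_pos": TCP position; "eef_rot": TCP orientation; "wrist_force": force on the tool from outside, world axes, zero at the start; "moment": the same for the moment, N m; "finger_gap": finger opening in mm.
Only numpy, scipy, OpenCV 4.12 (cv2) and the standard library are available. Lean on these libraries where they do the work, as an engineer would, in place of code of your own. Each camera call takes 0.05 s, during which the arm holds its last target. There are 200 camera calls.

## Working session

There is one attempt and no reset: what is moved stays moved. The work goes in short steps, Python scripts to look and compute and a shell command to move; the robot and the scene stay as the last step left them, time stands still between calls to the robot, and variables do not carry over. Pictures are saved under pics/ and viewed, about 12 in all and at most 16, crops included, and the job is handed in when it is done.

```bash
ls; mkdir -p pics; cat > h.py <<'E'
import numpy as np, cv2
from cell import manip
def save(p,n): cv2.imwrite(f'pics/{n}.png',cv2.cvtColor(p['pixels'],cv2.COLOR_RGB2BGR))
def proj(p,P):
    E=np.array(p['extrinsics']); c=E[:3,:3]@np.array(P,float)+E[:3,3]
    return np.array([p['fx']*c[0]/c[2]+p['cx'],p['fy']*c[1]/c[2]+p['cy']])
def ray(p,uv,z):
    E=np.array(p['extrinsics']);R=E[:3,:3];o=-R.T@E[:3,3]
    d=R.T@np.array([(uv[0]-p['cx'])/p['fx'],(uv[1]-p['cy'])/p['fy'],1])
    return o+d*(z-o[2])/d[2]
E
python3 - <<'E'
from h import *
for c in ['scene','top']:
    p=manip.camera(c); save(p,c+'1')
    E=np.array(p['extrinsics']); print(c,'campos',(-E[:3,:3].T@E[:3,3]).round())
    for n in ['mill','bottle','shaker','caddy','slate','board','riser','tumbler']:
        for d in manip.search_frame(p,n): print(n,np.round(d['location']),round(d['conf'],2),proj(p,d['location']).round())
s=manip.read_state(); print(s['clock'],s['eef_rot'],s['finger_gap'])
E
```

```text
pics
scene campos [1100.  590.  846.]
mill [457. 303. 145.] 0.83 [376. 221.]
bottle [449. 222. 120.] 0.82 [349. 211.]
bottle [ 584. -208.   80.] 0.41 [202. 176.]
bottle [577.   4.  61.] 0.21 [255. 213.]
shaker [388. 525. 122.] 0.94 [474. 259.]
shaker [334. 337. 150.] 0.88 [415. 200.]
shaker [471. 379. 135.] 0.87 [400. 243.]
shaker [474. 487. 124.] 0.87 [441. 272.]
shaker [534. 353.  17.] 0.56 [368. 283.]
shaker [458. 305. 144.] 0.35 [376. 222.]
caddy [531. 303.  62.] 0.7 [354. 261.]
slate [532. 353.  18.] 0.84 [368. 283.]
board [ 524. -295.   19.] 0.61 [202. 170.]
riser [581.   4.  60.] 0.66 [254. 214.]
tumbler [ 581. -206.   77.] 0.69 [203. 176.]
top campos [ 279.   62. 1651.]
mill [433. 286. 163.] 0.7 [193. 214.]
bottle [424. 208. 134.] 0.83 [221. 218.]
shaker [313. 317. 156.] 0.82 [183. 256.]
shaker [364. 498. 140.] 0.69 [122. 239.]
shaker [444. 362. 166.] 0.68 [167. 210.]
shaker [446. 466. 141.] 0.62 [133. 211.]
caddy [514. 292.  51.] 0.85 [197. 192.]
caddy [426. 208. 134.] 0.59 [221. 217.]
slate [475. 264.  19.] 0.68 [207. 205.]
board [ 518. -308.   20.] 0.63 [385. 189.]
riser [565. -10.  58.] 0.88 [292. 174.]
riser [423. 207. 133.] 0.39 [221. 218.]
tumbler [ 582. -226.   69.] 0.51 [361. 167.]
0.9 [3.14157955e+00 2.08110575e-05 4.31796129e-01] 94.36135594356
```

View pics/scene1.png

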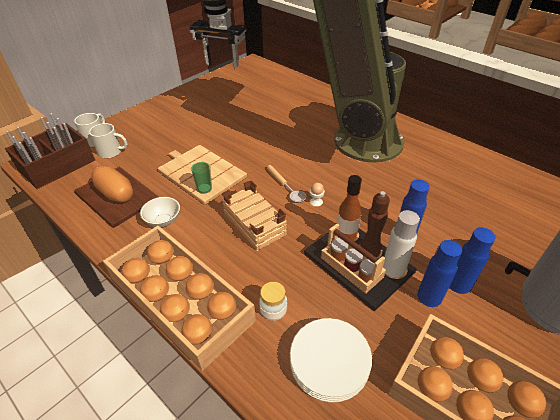

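View pics/top1.png

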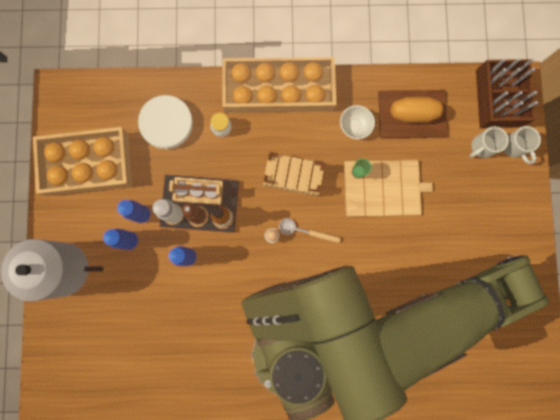

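```bash
python3 -m crank '[{"offset":[0.03,0.03,0.04],"spin":7},{"offset":[0.06,0.05,0.08],"spin":14},{"offset":[0.09,0.08,0.12],"spin":21},{"offset":[0.12,0.11,0.16],"spin":28},{"offset":[0.15,0.13,0.2],"spin":35},{"offset":[0.18,0.16,0.22],"spin":42},{"offset":[0.2,0.19,0.22],"spin":49},{"offset":[0.2,0.2,0.22],"spin":54}]'
python3 -m crank '[{"offset":[0,0.0,0],"spin":7},{"offset":[0,0,0],"spin":12},{"offset":[0,0,0],"spin":12},{"offset":[0,0,0],"spin":12},{"offset":[0,0,0],"spin":12},{"offset":[0,0,0],"spin":12},{"offset":[0,0,0],"spin":12},{"offset":[0,0,0],"spin":12}]'
cat >> h.py <<'E'
from scipy.spatial.transform import Rotation as Ro
def wpose(s,p):
    T=np.eye(4);T[:3,:3]=Ro.from_euler('xyz',s['eef_rot']).as_matrix();T[:3,3]=s['eef_pos'];return T@np.array(p['hand_eye'])
def wproj(T,p,P):
    c=np.linalg.inv(T)@np.append(np.array(P,float),1);r=np.hypot(c[0],c[1]);th=np.arctan2(r,c[2])
    return np.array([p['cx']+p['fx']*th*c[0]/r,p['cy']+p['fy']*th*c[1]/r])
def wray(T,p,uv,z):
    a=np.array([(uv[0]-p['cx'])/p['fx'],(uv[1]-p['cy'])/p['fy']]);th=np.hypot(*a)
    d=T[:3,:3]@np.append(a/th*np.sin(th),np.cos(th));o=T[:3,3];return o+d*(z-o[2])/d[2]
def wrist(n):
    s=manip.read_state();p=manip.camera('wrist');save(p,n);return s,p,wpose(s,p)
E
python3 - <<'E'
from h import *
s,p,T=wrist('w1'); print(s['clock'],s['eef_pos'],s['eef_rot']); print(np.array(p['hand_eye']).round(2),p['fx'],p['cx'],p['cy'])
for n in ['board','riser','tumbler']:
    for d in manip.search_frame(p,n): print(n,np.round(d['location']),round(d['conf'],2),wproj(T,p,d['location']).round())
E
```

```text
clock: 1.57
eef_pos: [414.2, -321.0, 390.8]
eef_rot: [3.141, 0.001, 1.38]
wrist_force: [0.7, -1.1, -0.6]
finger_gap: 94.3
clock: 2.23
eef_pos: [414.1, -321.1, 390.7]
eef_rot: [3.141, 0.0, 1.588]
wrist_force: [-0.1, 0.1, 0.3]
finger_gap: 93.8
2.2333 [ 414.07883296 -321.13004784  390.74542616] [3.14075140e+00 4.51022126e-04 1.58828312e+00]
[[-0.0000e+00 -9.7000e-01 -2.5000e-01  7.1980e+01]
 [ 1.0000e+00 -0.0000e+00  0.0000e+00  1.9000e-01]
 [-0.0000e+00 -2.5000e-01  9.7000e-01 -2.0415e+02]
 [ 0.0000e+00  0.0000e+00  0.0000e+00  1.0000e+00]] 325.19226210127806 278.7799192284995 215.42987067907683
board [ 513. -310.   18.] 0.61 [334. 170.]
riser [558. -58.  56.] 0.62 [366.  29.]
tumbler [ 586. -221.   73.] 0.7 [384. 122.]
tumbler [ 514. -308.   19.] 0.57 [334. 168.]
```

View pics/w1.png

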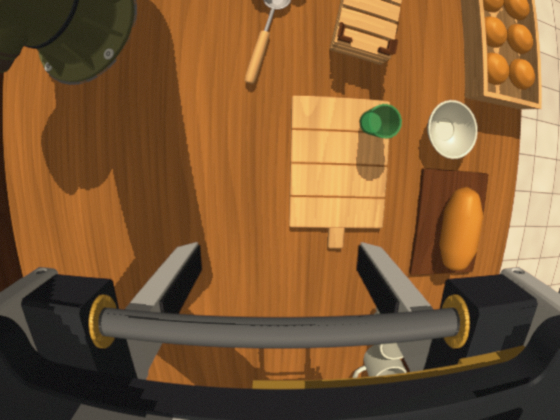

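```bash
python3 -m crank '[{"offset":[0.01,0.03,-0.01],"spin":0},{"offset":[0.02,0.06,-0.02],"spin":0},{"offset":[0.03,0.09,-0.03],"spin":0},{"offset":[0.03,0.12,-0.03],"spin":0},{"offset":[0.03,0.15,-0.03],"spin":0},{"offset":[0.03,0.18,-0.03],"spin":0},{"offset":[0.03,0.2,-0.03],"spin":0},{"offset":[0.03,0.2,-0.03],"spin":0}]'
python3 - <<'E'
from h import *
s,p,T=wrist('w2'); print(s['clock'],s['eef_pos'],s['eef_rot'])
for d in manip.search_frame(p,'riser')+manip.search_frame(p,'board'): print(np.round(d['location']),round(d['conf'],2),wproj(T,p,d['location']).round())
E
python3 -m crank '[{"offset":[0,0.04,0.0],"spin":0},{"offset":[0,0.08,0],"spin":0},{"offset":[0,0.12,0.01],"spin":0},{"offset":[0,0.16,0.02],"spin":0},{"offset":[0,0.2,0.03],"spin":0},{"offset":[0,0.24,0.03],"spin":0},{"offset":[0,0.27,0.03],"spin":0},{"offset":[0,0.27,0.03],"spin":0}]'
python3 - <<'E'
from h import *
s,p,T=wrist('w3'); print(s['clock'],s['eef_pos'],s['eef_rot'])
for n in ['mill','bottle','shaker','caddy','slate']:
    for d in manip.search_frame(p,n): print(n,np.round(d['location']),round(d['conf'],2),wproj(T,p,d['location']).round())
E
```

```text
clock: 3.1
eef_pos: [444.2, -118.3, 361.4]
eef_rot: [3.139, 0.001, 1.592]
wrist_force: [-0.0, -0.2, -0.7]
finger_gap: 94.1
3.1 [ 444.18731285 -118.29345855  361.41988657] [3.13940203e+00 5.14759437e-04 1.59198418e+00]
[563.  -7.  57.] 0.9 [355. 112.]
[ 510. -284.   18.] 0.97 [312. 267.]
clock: 3.92
eef_pos: [444.4, 151.7, 390.3]
eef_rot: [-3.141, 0.0, 1.592]
wrist_force: [0.1, -0.1, -0.5]
finger_gap: 94.0
3.9167 [444.39582517 151.67502954 390.25055848] [-3.14146145e+00  3.41191229e-04  1.59201880e+00]
mill [442. 286. 207.] 0.88 [279.  82.]
bottle [436. 213. 145.] 0.57 [273. 142.]
shaker [326. 323. 152.] 0.85 [195.  64.]
shaker [446. 359. 186.] 0.68 [283.  30.]
shaker [471. 462.  41.] 0.63 [298.   2.]
shaker [435. 213. 143.] 0.54 [273. 141.]
caddy [514. 292.  64.] 0.85 [323.  94.]
slate [476. 256.  15.] 0.59 [297. 116.]
slate [514. 292.  68.] 0.37 [324.  94.]
```

View pics/w2.png

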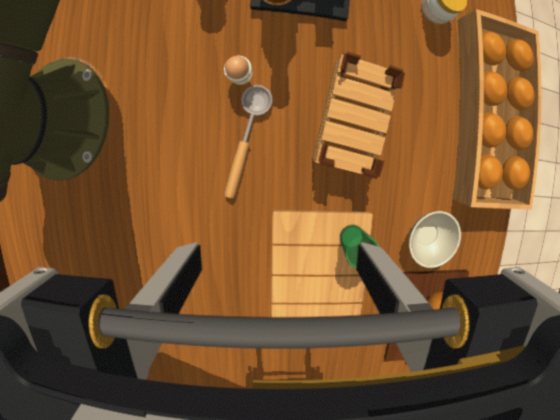

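View pics/w3.png

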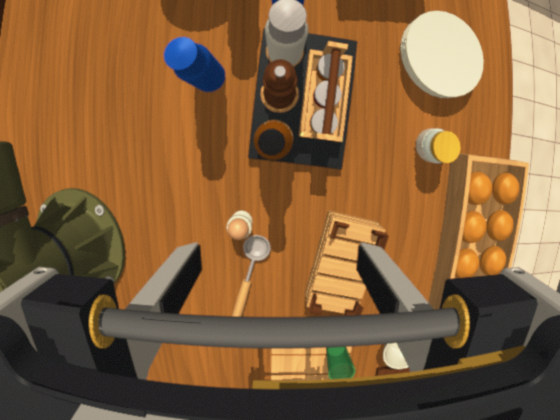

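```bash
python3 - <<'E'
import cv2,numpy as np
a=cv2.imread('pics/w2.png')[45:185,305:415];b=cv2.imread('pics/w3.png')[0:180,235:365]
a=cv2.resize(a,None,fx=3.5,fy=3.5,interpolation=cv2.INTER_CUBIC);b=cv2.resize(b,None,fx=3,fy=3,interpolation=cv2.INTER_CUBIC)
m=np.zeros((560,800,3),np.uint8);m[:a.shape[0],:a.shape[1]]=a;m[:b.shape[0],400:400+b.shape[1]]=b
cv2.imwrite('pics/m1.png',m)
E
```

```text
(no output)
```

View pics/m1.png

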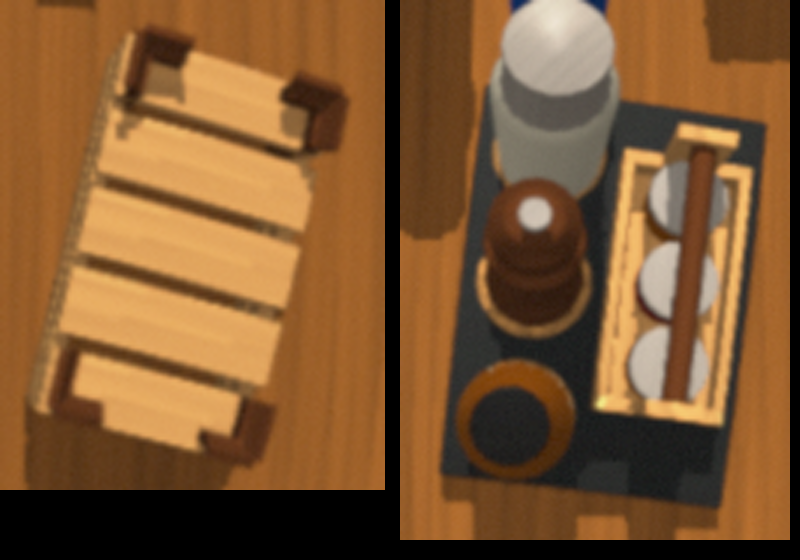

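```bash
cat > m.py <<'E'
from h import *
from scipy.optimize import least_squares
p={'fx':325.19226,'fy':325.19226,'cx':278.7799,'cy':215.42987}
_h=manip.camera('wrist')['hand_eye']; p['hand_eye']=_h
def TT(pos,rot): return wpose({'eef_pos':pos,'eef_rot':rot},p)
T1=TT([414.079,-321.13,390.745],[3.14075,.00045,1.588283]);T2=TT([444.187,-118.293,361.42],[3.1394,.000515,1.591984]);T3=TT([444.396,151.675,390.25],[-3.14146,.00034,1.592019])
def rect(pts,lx,ly):
    loc=np.array([[-lx,-ly],[lx,-ly],[lx,ly],[-lx,ly]])/2
    f=lambda q:(Ro.from_euler('z',q[2]).as_matrix()[:2,:2]@loc.T).T+q[:2]-pts
    r=least_squares(lambda q:f(q).ravel(),[*pts.mean(0),0]);return r.x.round(4),f(r.x).round(1)
E
python3 - <<'E'
from m import *
u=np.array([(443,472),(718,507),(765,123),(488,88)])
w=np.array([wray(T3,p,(x/3+235-1/3,y/3-1/3),18)[:2] for x,y in [((x-400),y) for x,y in u]])
q,e=rect(w,170,240);print('slate',q,e.tolist())
R=Ro.from_euler('z',q[2]).as_matrix()[:2,:2]
for l in [(-42,-80),(-42,0),(-42,80),(35,0)]: print(l,(R@l+q[:2]).round(1))
for nm,T,uv,z in [('bottle cap',T3,((505-400)/3+235,427/3),216),('mill button',T3,((535-400)/3+235,213/3),220),('shaker top',T3,((557-400)/3+235,47/3),208)]: print(nm,wray(T,p,uv,z).round(1))
for nm,uv,z in [('barN',(705,155),109),('barS',(675,400),109)]: print(nm,wray(T3,p,((uv[0]-400)/3+235,uv[1]/3),z).round(1))
b=np.array([wray(T1,p,c,18)[:2] for c in [(290,228),(384,230),(388.5,99),(293,96)]]);print('board',*rect(b,180,240))
print('tumbler base/top',wray(T1,p,(389,117),103).round(),)
for nm,uv,z in [('Ledge1',(100,125),60),('Ledge2',(60,335),60),('Redge1',(312,185),60),('Redge2',(268,385),60),('lipNW',(140,28),83),('lipNE',(350,103),83),('lipSE',(255,467),83),('lipNE',(330,150),83),('lipSE2',(275,403),83),('botL',(75,405),60),('botR',(200,452),60)]:
    print(nm,wray(T2,p,(uv[0]/3.5+305,uv[1]/3.5+45),z).round(1))
E
```

```text
slate [ 4.848303e+02  2.911904e+02 -9.300000e-02] [[-2.4, -2.0], [2.4, -1.2], [1.8, 0.3], [-1.8, 2.8]]
(-42, -80) [435.6 215.4]
(-42, 0) [443.  295.1]
(-42, 80) [450.4 374.7]
(35, 0) [519.7 287.9]
bottle cap [433.3 213.5 216. ]
mill button [443.1 296.9 220. ]
shaker top [450.4 370.8 208. ]
barN [527.  353.4 109. ]
barS [514.5 226.7 109. ]
board [ 5.263531e+02 -3.000908e+02  1.400000e-02] [[ 0.6 -0.5]
 [-1.1  3.8]
 [ 3.2 -3.2]
 [-2.7 -0.1]]
tumbler base/top [ 584. -215.  103.]
Ledge1 [526.7  40.7  60. ]
Ledge2 [511.3 -55.   60. ]
Redge1 [626.7  21.6  60. ]
Redge2 [609.1 -72.7  60. ]
lipNW [539.7  81.6  83. ]
lipNE [636.  58.  83.]
lipSE [ 598. -108.   83.]
lipNE [626.6  35.3  83. ]
lipSE2 [605.3 -79.2  83. ]
botL [519.2 -86.1  60. ]
botR [ 578.3 -105.2   60. ]
```

```bash
python3 -m crank '[{"offset":[-0.004,0.03,-0.03],"spin":-3},{"offset":[-0.009,0.063,-0.06],"spin":-6.5},{"offset":[-0.009,0.063,-0.09],"spin":-6.5},{"offset":[-0.009,0.063,-0.12],"spin":-6.5},{"offset":[-0.009,0.063,-0.14],"spin":-6.5},{"offset":[-0.009,0.063,-0.14],"spin":-6.5},{"offset":[-0.009,0.063,-0.14],"spin":-6.5},{"offset":[-0.009,0.063,-0.14],"spin":-6.5}]'
python3 -m crank '[{"offset":[0,0,-0.02],"spin":0},{"offset":[0,0,-0.04],"spin":0},{"offset":[0,0,-0.055],"spin":0},{"offset":[0,0,-0.065],"spin":0},{"offset":[0,0,-0.074],"spin":0},{"offset":[0,0,-0.074],"spin":0},{"offset":[0,0,-0.074],"spin":0},{"offset":[0,0,-0.074],"spin":0}]'
python3 -m crank '[{"offset":[0,0,0],"spin":0},{"offset":[0,0,0],"spin":0},{"offset":[0,0,0],"spin":0},{"offset":[0,0,0],"spin":0},{"offset":[0,0,0],"spin":0},{"offset":[0,0,0],"spin":0},{"offset":[0,0,0],"spin":0},{"offset":[0,0,0],"spin":0}]' 0 35
python3 - <<'E'
from h import *
s,p,T=wrist('w4');print(s['eef_pos'],s['eef_rot'],s['wrist_force'],s['moment'],s['finger_gap'])
E
```

```text
clock: 4.93
eef_pos: [436.2, 210.2, 252.7]
eef_rot: [3.138, -0.0, 1.473]
wrist_force: [0.8, -0.2, 0.5]
finger_gap: 93.9
clock: 5.6
eef_pos: [436.7, 210.3, 179.7]
eef_rot: [3.137, -0.001, 1.473]
wrist_force: [-0.4, 0.3, 0.3]
finger_gap: 93.8
clock: 6.27
eef_pos: [436.7, 210.4, 179.7]
eef_rot: [3.137, -0.001, 1.473]
wrist_force: [-0.4, -0.6, -0.8]
finger_gap: 44.3
[436.74596412 210.36775882 179.74898203] [ 3.13704794e+00 -9.66493677e-04  1.47309289e+00] [-0.44711074 -0.60876853 -0.76562576] [-0.01138538 -0.07900517 -0.03782947] 44.28266607946239
```

View pics/w4.png

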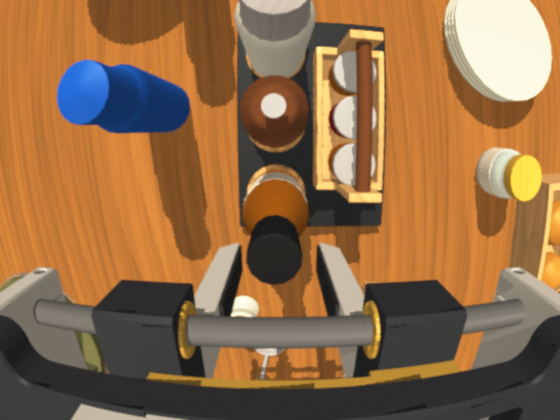

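```bash
python3 -m crank '[{"offset":[-0.001,0.004,-0.003],"spin":0},{"offset":[-0.001,0.004,-0.003],"spin":0},{"offset":[-0.001,0.004,-0.003],"spin":0},{"offset":[-0.001,0.004,-0.003],"spin":0},{"offset":[-0.001,0.004,-0.003],"spin":0},{"offset":[-0.001,0.004,-0.003],"spin":0},{"offset":[-0.001,0.004,-0.003],"spin":0},{"offset":[-0.001,0.004,-0.003],"spin":0}]' 0.6
python3 -m crank '[{"offset":[0,0,0],"spin":0},{"offset":[0,0,0],"spin":0},{"offset":[0,0,0],"spin":0},{"offset":[0,0,0],"spin":0},{"offset":[0,0,0],"spin":0},{"offset":[0,0,0],"spin":0},{"offset":[0,0,0],"spin":0},{"offset":[0,0,0],"spin":0}]' 0 35
python3 -m crank '[{"offset":[0,0,0],"spin":0},{"offset":[0,0,0.015],"spin":0},{"offset":[0,0,0.04],"spin":0},{"offset":[0,0,0.07],"spin":0},{"offset":[0,0,0.1],"spin":0},{"offset":[0,-0.01,0.12],"spin":0},{"offset":[0,-0.03,0.12],"spin":0},{"offset":[0,-0.06,0.12],"spin":0}]'
```

```text
clock: 6.98
eef_pos: [435.8, 214.3, 176.8]
eef_rot: [3.137, -0.001, 1.473]
wrist_force: [-0.0, 0.4, 0.7]
finger_gap: 56.7
clock: 7.65
eef_pos: [435.7, 214.3, 176.8]
eef_rot: [3.137, -0.001, 1.473]
wrist_force: [-0.4, 0.7, 1.0]
finger_gap: 31.2
clock: 8.32
eef_pos: [435.8, 154.8, 297.2]
eef_rot: [3.136, -0.002, 1.475]
wrist_force: [0.6, -0.1, -3.6]
finger_gap: 31.2
```

```bash
python3 -m crank '[{"offset":[0,-0.033,0],"spin":0},{"offset":[0.005,-0.068,0],"spin":0},{"offset":[0.01,-0.103,0],"spin":0},{"offset":[0.015,-0.138,0],"spin":0},{"offset":[0.02,-0.173,0],"spin":0},{"offset":[0.025,-0.208,0],"spin":0},{"offset":[0.03,-0.243,0],"spin":0},{"offset":[0.035,-0.278,0],"spin":0}]'
python3 -m crank '[{"offset":[0.003,-0.035,0],"spin":0},{"offset":[0.006,-0.07,0],"spin":0},{"offset":[0.009,-0.105,0],"spin":0},{"offset":[0.009,-0.14,0],"spin":0},{"offset":[0.009,-0.175,0],"spin":0},{"offset":[0.009,-0.205,0],"spin":0},{"offset":[0.009,-0.23,0],"spin":0},{"offset":[0.009,-0.25,0],"spin":0}]'
python3 -m crank '[{"offset":[0,0,0],"spin":0},{"offset":[0,0,-0.02],"spin":0},{"offset":[0,0,-0.045],"spin":0},{"offset":[0,0,-0.07],"spin":0},{"offset":[0,0,-0.09],"spin":0},{"offset":[0,0,-0.1],"spin":0},{"offset":[0,0,-0.105],"spin":0},{"offset":[0,0,-0.105],"spin":0}]'
```

```text
clock: 8.98
eef_pos: [470.5, -125.0, 296.9]
eef_rot: [3.137, -0.002, 1.475]
wrist_force: [1.4, -0.1, -3.4]
finger_gap: 30.9
clock: 9.65
eef_pos: [478.9, -377.1, 295.8]
eef_rot: [3.138, -0.002, 1.474]
wrist_force: [-0.1, -0.0, -4.6]
finger_gap: 30.7
clock: 10.32
eef_pos: [478.9, -376.8, 190.2]
eef_rot: [3.139, -0.003, 1.474]
wrist_force: [-0.2, -0.1, -3.8]
finger_gap: 31.5
```

```bash
python3 -m crank '[{"offset":[0,0,-0.003],"spin":0},{"offset":[0,0,-0.006],"spin":0},{"offset":[0,0,-0.009],"spin":0},{"offset":[0,0,-0.011],"spin":0},{"offset":[0,0,-0.013],"spin":0},{"offset":[0,0,-0.013],"spin":0},{"offset":[0,0,-0.013],"spin":0},{"offset":[0,0,-0.013],"spin":0}]'
python3 -m crank '[{"offset":[0,0,0],"spin":0},{"offset":[0,0,0],"spin":0},{"offset":[0,0,0],"spin":0},{"offset":[0,0,0],"spin":0},{"offset":[0,0,0],"spin":0},{"offset":[0,0,0],"spin":0},{"offset":[0,0,0],"spin":0},{"offset":[0,0,0],"spin":0}]' 0.8
python3 -m crank '[{"offset":[0,0,0.02],"spin":0},{"offset":[0,0,0.05],"spin":0},{"offset":[0,0,0.08],"spin":0},{"offset":[0,0.02,0.1],"spin":0},{"offset":[0,0.05,0.1],"spin":0},{"offset":[0,0.08,0.1],"spin":0},{"offset":[-0.005,0.12,0.1],"spin":0},{"offset":[-0.01,0.16,0.1],"spin":0}]' 1
python3 -m crank '[{"offset":[0,0.04,0],"spin":0},{"offset":[0,0.08,0],"spin":0},{"offset":[0,0.12,0],"spin":0},{"offset":[-0.005,0.16,0],"spin":0},{"offset":[-0.01,0.2,0],"spin":0},{"offset":[-0.015,0.24,0],"spin":0},{"offset":[-0.02,0.28,0],"spin":0},{"offset":[-0.025,0.32,0],"spin":0}]'
python3 -m crank '[{"offset":[0,0.04,0],"spin":0},{"offset":[0,0.08,0],"spin":0},{"offset":[0,0.12,0],"spin":0},{"offset":[0,0.15,0],"spin":0},{"offset":[0,0.17,0],"spin":0},{"offset":[0,0.18,0],"spin":0},{"offset":[0,0.19,0],"spin":0},{"offset":[0,0.19,0],"spin":0}]'
```

```text
clock: 10.98
eef_pos: [478.9, -376.9, 177.4]
eef_rot: [3.139, -0.003, 1.474]
wrist_force: [0.5, 1.2, -3.1]
finger_gap: 31.5
clock: 11.65
eef_pos: [478.9, -376.8, 177.4]
eef_rot: [3.139, -0.003, 1.474]
wrist_force: [0.1, -0.6, -0.2]
finger_gap: 74.6
clock: 12.32
eef_pos: [468.4, -215.5, 277.2]
eef_rot: [3.139, -0.003, 1.473]
wrist_force: [0.1, -0.9, -0.4]
finger_gap: 94.2
clock: 12.98
eef_pos: [442.7, 106.3, 277.5]
eef_rot: [3.138, -0.003, 1.473]
wrist_force: [0.8, -0.0, 0.2]
finger_gap: 93.9
clock: 13.65
eef_pos: [442.7, 296.9, 277.3]
eef_rot: [3.138, -0.003, 1.474]
wrist_force: [0.1, 0.2, -0.9]
finger_gap: 94.0
```

```bash
python3 -m crank '[{"offset":[0,0,-0.02],"spin":0},{"offset":[0,0,-0.045],"spin":0},{"offset":[0,-0.001,-0.07],"spin":0},{"offset":[0,-0.001,-0.09],"spin":0},{"offset":[0,-0.001,-0.1],"spin":0},{"offset":[0,-0.001,-0.105],"spin":0},{"offset":[0,-0.001,-0.105],"spin":0},{"offset":[0,-0.001,-0.105],"spin":0}]'
python3 -m crank '[{"offset":[0,0,0],"spin":0},{"offset":[0,0,0],"spin":0},{"offset":[0,0,0],"spin":0},{"offset":[0,0,0],"spin":0},{"offset":[0,0,0],"spin":0},{"offset":[0,0,0],"spin":0},{"offset":[0,0,0],"spin":0},{"offset":[0,0,0],"spin":0}]' 0.6
python3 - <<'E'
from h import *
s,p,T=wrist('w5');print(s['eef_pos'])
E
```

```text
clock: 14.32
eef_pos: [443.2, 295.8, 173.4]
eef_rot: [3.137, -0.004, 1.473]
wrist_force: [0.2, 0.6, 0.8]
finger_gap: 94.0
clock: 14.98
eef_pos: [443.2, 295.9, 173.4]
eef_rot: [3.137, -0.004, 1.473]
wrist_force: [0.6, -0.1, 0.6]
finger_gap: 56.1
[443.20719881 295.86576865 173.41851591]
```

View pics/w5.png

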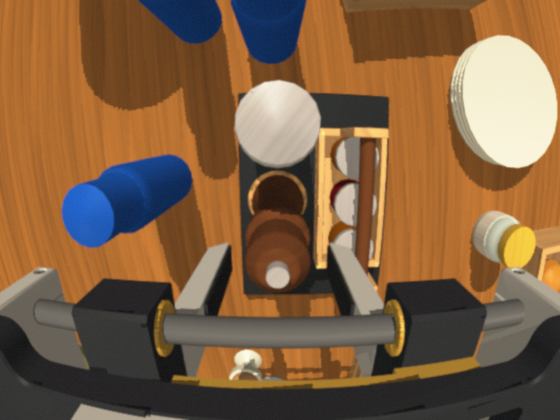

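```bash
python3 - <<'E'
from m import *
T=TT([443.207,295.866,173.418],[3.137,-.004,1.473]);print(wray(T,p,(277,273),220).round(1),wray(T,p,(278,122),208).round(1))
E
python3 -m crank '[{"offset":[0,0,0],"spin":0},{"offset":[0,0,0],"spin":0},{"offset":[0,0,0],"spin":0},{"offset":[0,0,0],"spin":0},{"offset":[0,0,0],"spin":0},{"offset":[0,0,0],"spin":0},{"offset":[0,0,0],"spin":0},{"offset":[0,0,0],"spin":0}]' 0 35
python3 -m crank '[{"offset":[0,0,0],"spin":0},{"offset":[0,0,0.015],"spin":0},{"offset":[0,0,0.04],"spin":0},{"offset":[0,0,0.07],"spin":0},{"offset":[0,0,0.1],"spin":0},{"offset":[0,-0.01,0.12],"spin":0},{"offset":[0,-0.03,0.12],"spin":0},{"offset":[0,-0.06,0.12],"spin":0}]'
```

```text
[442.3 295.9 220. ] [450.6 373.6 208. ]
clock: 15.75
eef_pos: [443.2, 295.8, 173.4]
eef_rot: [3.137, -0.004, 1.473]
wrist_force: [-0.7, 0.4, -0.5]
finger_gap: 36.4
clock: 16.42
eef_pos: [443.2, 236.4, 294.0]
eef_rot: [3.136, -0.005, 1.475]
wrist_force: [0.6, -0.4, -4.2]
finger_gap: 36.9
```

```bash
python3 -m crank '[{"offset":[0,-0.033,0],"spin":0},{"offset":[0,-0.068,0],"spin":0},{"offset":[0.005,-0.103,0],"spin":0},{"offset":[0.01,-0.138,0],"spin":0},{"offset":[0.015,-0.173,0],"spin":0},{"offset":[0.02,-0.208,0],"spin":0},{"offset":[0.025,-0.243,0],"spin":0},{"offset":[0.03,-0.278,0],"spin":0}]'
python3 -m crank '[{"offset":[0.003,-0.035,0],"spin":0},{"offset":[0.006,-0.07,0],"spin":0},{"offset":[0.006,-0.105,0],"spin":0},{"offset":[0.006,-0.14,0],"spin":0},{"offset":[0.006,-0.175,0],"spin":0},{"offset":[0.006,-0.205,0],"spin":0},{"offset":[0.006,-0.23,0],"spin":0},{"offset":[0.006,-0.25,0],"spin":0}]'
python3 -m crank '[{"offset":[0,0,0],"spin":0},{"offset":[0,0,-0.02],"spin":0},{"offset":[0,0,-0.045],"spin":0},{"offset":[0,0,-0.07],"spin":0},{"offset":[0,0,-0.09],"spin":0},{"offset":[0,0,-0.1],"spin":0},{"offset":[0,0,-0.105],"spin":0},{"offset":[0,0,-0.105],"spin":0}]'
```

```text
clock: 17.08
eef_pos: [473.0, -43.5, 293.8]
eef_rot: [3.137, -0.005, 1.475]
wrist_force: [1.0, 0.7, -2.1]
finger_gap: 36.6
clock: 17.75
eef_pos: [478.4, -295.5, 293.0]
eef_rot: [3.138, -0.005, 1.474]
wrist_force: [-0.4, 1.0, -2.6]
finger_gap: 36.8
clock: 18.42
eef_pos: [478.4, -295.1, 187.7]
eef_rot: [3.138, -0.006, 1.474]
wrist_force: [0.1, 0.4, -2.6]
finger_gap: 36.4
```

```bash
python3 -m crank '[{"offset":[0,0,-0.003],"spin":0},{"offset":[0,0,-0.006],"spin":0},{"offset":[0,0,-0.009],"spin":0},{"offset":[0,0,-0.011],"spin":0},{"offset":[0,0,-0.014],"spin":0},{"offset":[0,0,-0.014],"spin":0},{"offset":[0,0,-0.014],"spin":0},{"offset":[0,0,-0.014],"spin":0}]'
python3 -m crank '[{"offset":[0,0,0],"spin":0},{"offset":[0,0,0],"spin":0},{"offset":[0,0,0],"spin":0},{"offset":[0,0,0],"spin":0},{"offset":[0,0,0],"spin":0},{"offset":[0,0,0],"spin":0},{"offset":[0,0,0],"spin":0},{"offset":[0,0,0],"spin":0}]' 0.8
python3 -m crank '[{"offset":[0,0,0.02],"spin":0},{"offset":[0,0,0.05],"spin":0},{"offset":[0,0,0.08],"spin":0},{"offset":[0,0.02,0.1],"spin":0},{"offset":[0,0.05,0.1],"spin":0},{"offset":[0,0.08,0.1],"spin":0},{"offset":[-0.005,0.12,0.1],"spin":0},{"offset":[-0.01,0.16,0.1],"spin":0}]' 1
python3 -m crank '[{"offset":[0,0.04,0],"spin":0},{"offset":[0,0.08,0],"spin":0},{"offset":[0,0.12,0],"spin":0},{"offset":[-0.005,0.16,0],"spin":0},{"offset":[-0.01,0.2,0],"spin":0},{"offset":[-0.015,0.24,0],"spin":0},{"offset":[-0.018,0.28,0],"spin":0},{"offset":[-0.018,0.32,0],"spin":0}]'
python3 -m crank '[{"offset":[0,0.04,0],"spin":0},{"offset":[0,0.08,0],"spin":0},{"offset":[0,0.12,0],"spin":0},{"offset":[0,0.15,0],"spin":0},{"offset":[0,0.17,0],"spin":0},{"offset":[0,0.18,0],"spin":0},{"offset":[0,0.185,0],"spin":0},{"offset":[0,0.185,0],"spin":0}]'
```

```text
clock: 19.08
eef_pos: [478.4, -295.2, 173.7]
eef_rot: [3.139, -0.006, 1.474]
wrist_force: [0.3, -0.5, -3.9]
finger_gap: 36.2
clock: 19.75
eef_pos: [478.4, -295.2, 173.7]
eef_rot: [3.138, -0.006, 1.474]
wrist_force: [0.3, -0.3, -0.4]
finger_gap: 74.7
clock: 20.42
eef_pos: [467.9, -133.9, 273.5]
eef_rot: [3.139, -0.006, 1.473]
wrist_force: [1.2, 0.2, 0.6]
finger_gap: 93.7
clock: 21.08
eef_pos: [449.0, 188.1, 274.0]
eef_rot: [3.138, -0.006, 1.473]
wrist_force: [0.8, -0.3, 1.3]
finger_gap: 94.1
clock: 21.75
eef_pos: [449.1, 373.1, 273.8]
eef_rot: [3.138, -0.006, 1.474]
wrist_force: [-0.5, -0.7, 0.3]
finger_gap: 94.3
```

```bash
python3 -m crank '[{"offset":[0.001,0,-0.02],"spin":0},{"offset":[0.001,0,-0.045],"spin":0},{"offset":[0.001,0,-0.07],"spin":0},{"offset":[0.001,0,-0.09],"spin":0},{"offset":[0.001,0,-0.1],"spin":0},{"offset":[0.001,0,-0.106],"spin":0},{"offset":[0.001,0,-0.106],"spin":0},{"offset":[0.001,0,-0.106],"spin":0}]'
python3 -m crank '[{"offset":[0,0,0],"spin":0},{"offset":[0,0,0],"spin":0},{"offset":[0,0,0],"spin":0},{"offset":[0,0,0],"spin":0},{"offset":[0,0,0],"spin":0},{"offset":[0,0,0],"spin":0},{"offset":[0,0,0],"spin":0},{"offset":[0,0,0],"spin":0}]' 0 35
python3 -m crank '[{"offset":[0,0,0],"spin":0},{"offset":[0,0,0],"spin":0},{"offset":[0,0,0],"spin":0},{"offset":[0,0,0],"spin":0},{"offset":[0,0,0.015],"spin":0},{"offset":[0,0,0.045],"spin":0},{"offset":[0,0,0.08],"spin":0},{"offset":[0,0,0.12],"spin":0}]'
```

```text
clock: 22.42
eef_pos: [450.6, 373.0, 168.9]
eef_rot: [3.137, -0.007, 1.473]
wrist_force: [-0.9, 0.2, 0.7]
finger_gap: 94.4
clock: 23.08
eef_pos: [450.5, 373.0, 168.9]
eef_rot: [3.137, -0.007, 1.473]
wrist_force: [-1.2, -0.1, -0.1]
finger_gap: 44.8
clock: 23.75
eef_pos: [449.9, 372.5, 288.9]
eef_rot: [3.139, -0.004, 1.473]
wrist_force: [-0.1, 0.2, -2.3]
finger_gap: 44.5
```

```bash
python3 -m crank '[{"offset":[0,-0.02,0],"spin":0},{"offset":[0,-0.055,0],"spin":0},{"offset":[0,-0.09,0],"spin":0},{"offset":[0,-0.125,0],"spin":0},{"offset":[0.005,-0.16,0],"spin":0},{"offset":[0.01,-0.195,0],"spin":0},{"offset":[0.015,-0.23,0],"spin":0},{"offset":[0.02,-0.265,0],"spin":0}]'
python3 -m crank '[{"offset":[0.003,-0.035,0],"spin":0},{"offset":[0.006,-0.07,0],"spin":0},{"offset":[0.009,-0.105,0],"spin":0},{"offset":[0.009,-0.14,0],"spin":0},{"offset":[0.009,-0.175,0],"spin":0},{"offset":[0.009,-0.21,0],"spin":0},{"offset":[0.009,-0.245,0],"spin":0},{"offset":[0.009,-0.27,0],"spin":0}]'
python3 -m crank '[{"offset":[0,-0.02,0],"spin":0},{"offset":[0,-0.04,-0.02],"spin":0},{"offset":[0,-0.048,-0.045],"spin":0},{"offset":[0,-0.048,-0.07],"spin":0},{"offset":[0,-0.048,-0.09],"spin":0},{"offset":[0,-0.048,-0.1],"spin":0},{"offset":[0,-0.048,-0.106],"spin":0},{"offset":[0,-0.048,-0.106],"spin":0}]'
```

```text
clock: 24.42
eef_pos: [469.6, 105.8, 288.7]
eef_rot: [3.14, -0.004, 1.473]
wrist_force: [0.6, 0.1, -2.6]
finger_gap: 44.9
clock: 25.08
eef_pos: [478.1, -166.8, 288.3]
eef_rot: [3.14, -0.004, 1.472]
wrist_force: [0.9, -0.1, -2.4]
finger_gap: 44.3
clock: 25.75
eef_pos: [477.9, -214.6, 181.7]
eef_rot: [3.141, -0.004, 1.472]
wrist_force: [-0.9, 0.5, -2.5]
finger_gap: 44.7
```

```bash
python3 -m crank '[{"offset":[0,0,-0.003],"spin":0},{"offset":[0,0,-0.006],"spin":0},{"offset":[0,0,-0.009],"spin":0},{"offset":[0,0,-0.011],"spin":0},{"offset":[0,0,-0.0125],"spin":0},{"offset":[0,0,-0.0125],"spin":0},{"offset":[0,0,-0.0125],"spin":0},{"offset":[0,0,-0.0125],"spin":0}]'
python3 -m crank '[{"offset":[0,0,0],"spin":0},{"offset":[0,0,0],"spin":0},{"offset":[0,0,0],"spin":0},{"offset":[0,0,0],"spin":0},{"offset":[0,0,0],"spin":0},{"offset":[0,0,0],"spin":0},{"offset":[0,0,0],"spin":0},{"offset":[0,0,0],"spin":0}]' 0.9
python3 -m crank '[{"offset":[0,0,0.02],"spin":0},{"offset":[0,0,0.05],"spin":0},{"offset":[0,0,0.08],"spin":0},{"offset":[0.02,0.03,0.1],"spin":0},{"offset":[0.04,0.06,0.1],"spin":-2},{"offset":[0.06,0.09,0.1],"spin":-4},{"offset":[0.08,0.11,0.1],"spin":-5},{"offset":[0.08,0.11,0.1],"spin":-5}]' 1
python3 - <<'E'
from h import *
s,p,T=wrist('w6');print(s['clock'],s['eef_pos'],s['eef_rot']);np.savez('w6.npz',T=T)
a=p['pixels'][60:270,200:360,::-1];cv2.imwrite('pics/w6c.png',cv2.resize(np.ascontiguousarray(a),None,fx=2.8,fy=2.8,interpolation=cv2.INTER_CUBIC))
E
```

```text
clock: 26.42
eef_pos: [477.9, -214.6, 169.3]
eef_rot: [3.141, -0.004, 1.472]
wrist_force: [-0.2, -0.0, -2.4]
finger_gap: 44.1
clock: 27.08
eef_pos: [477.9, -214.6, 169.3]
eef_rot: [3.141, -0.004, 1.472]
wrist_force: [-0.1, -0.4, -0.2]
finger_gap: 84.3
clock: 27.75
eef_pos: [560.0, -101.1, 268.8]
eef_rot: [-3.142, -0.005, 1.387]
wrist_force: [-0.2, -0.1, -0.4]
finger_gap: 93.9
27.75 [ 559.96128554 -101.10769435  268.82670785] [-3.14154295 -0.0049844   1.38745005]
```

View pics/w6.png

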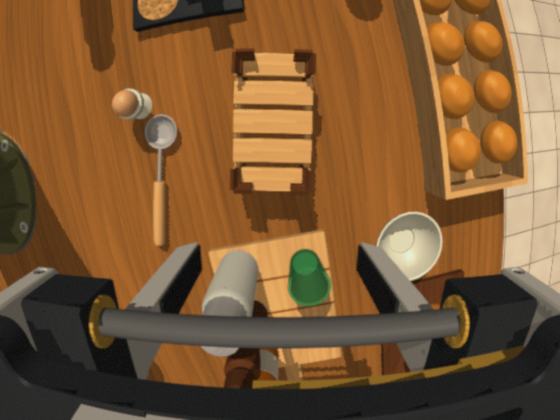

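```bash
python3 -c "
import cv2
a=cv2.imread('pics/w6.png')[40:200,220:330];cv2.imwrite('pics/w6d.png',cv2.resize(a,None,fx=3.6,fy=3.6,interpolation=cv2.INTER_CUBIC))"
```

```text
(no output)
```

View pics/w6d.png

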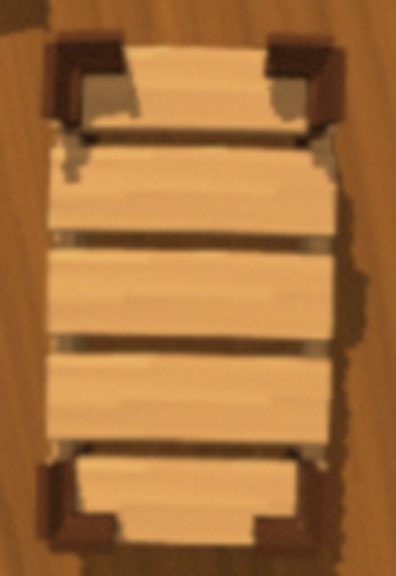

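```bash
python3 - <<'E'
from m import *
T=np.load('w6.npz')['T']
W=lambda x,y,z:wray(T,p,((x+.5)/3.6+220-.5,(y+.5)/3.6+40-.5),z)[:2]
g=[]
for nm,z,pts in [('slats',60,[(47,440),(331,440),(334,150),(50,150)]),('ends',60,[(120,543),(250,543),(265,46),(125,46)]),('lips',83,[(37,550),(340,548),(346,35),(45,35)]),('inner',60,[(77,515),(297,517),(308,73),(80,73)])]:
    w=np.array([W(x,y,z) for x,y in pts]);e=(w[2]+w[3]-w[0]-w[1])/2;b=(w[1]+w[2]-w[0]-w[3])/2
    print(nm,w.mean(0).round(1),'len y',np.linalg.norm(e).round(1),'len x',np.linalg.norm(b).round(1),'yaw y',np.arctan2(-e[0],e[1]).round(4),'yaw x',np.arctan2(b[1],b[0]).round(4))
E
```

```text
slats [568.9 -11.6] len y 103.6 len x 100.0 yaw y -0.1948 yaw x -0.1871
ends [568.7 -11.3] len y 178.8 len x 47.8 yaw y -0.2044 yaw x -0.1868
lips [569.8 -11.1] len y 175.6 len x 101.6 yaw y -0.198 yaw x -0.1832
inner [568.9 -11.3] len y 159.1 len x 79.3 yaw y -0.2001 yaw x -0.1914
```

```bash
python3 -m crank '[{"offset":[-0.005,0.035,0],"spin":1},{"offset":[-0.01,0.07,0],"spin":2},{"offset":[-0.015,0.105,0],"spin":3},{"offset":[-0.02,0.14,0],"spin":4},{"offset":[-0.025,0.175,0],"spin":5},{"offset":[-0.03,0.21,0],"spin":5.6},{"offset":[-0.035,0.245,0],"spin":5.6},{"offset":[-0.04,0.275,0],"spin":5.6}]' 0.6
python3 -m crank '[{"offset":[-0.005,0.02,0],"spin":0},{"offset":[-0.009,0.03,0],"spin":0},{"offset":[-0.009,0.03,0],"spin":0},{"offset":[-0.009,0.03,0],"spin":0},{"offset":[-0.009,0.03,0],"spin":0},{"offset":[-0.009,0.03,0],"spin":0},{"offset":[-0.009,0.03,0],"spin":0},{"offset":[-0.009,0.03,0],"spin":0}]'
python3 - <<'E'
from h import *
s,p,T=wrist('w7');print(s['clock'],s['eef_pos'],s['eef_rot']);np.savez('w7.npz',T=T)
c=wproj(T,p,[520,289,60]).round().astype(int);print(c)
x0,y0=c-[60,85];y0=max(y0,0);print(x0,y0)
cv2.imwrite('pics/w7d.png',cv2.resize(cv2.imread('pics/w7.png')[y0:y0+165,x0:x0+120],None,fx=3.6,fy=3.6,interpolation=cv2.INTER_CUBIC))
E
```

```text
clock: 28.52
eef_pos: [517.5, 171.9, 269.2]
eef_rot: [-3.142, -0.004, 1.484]
wrist_force: [-0.2, -0.3, 0.3]
finger_gap: 56.5
clock: 29.18
eef_pos: [508.8, 201.1, 269.2]
eef_rot: [-3.142, -0.004, 1.483]
wrist_force: [-1.0, 1.0, 0.2]
finger_gap: 56.5
29.1833 [508.76669416 201.12987611 269.20599367] [-3.14156428 -0.00429648  1.48315889]
[281 122]
221 37
```

View pics/w7d.png

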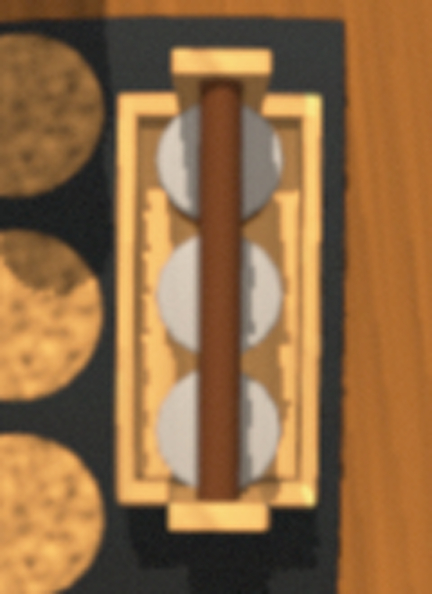

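```bash
python3 - <<'E'
from m import *
T=np.load('w7.npz')['T']
W=lambda x,y,z:wray(T,p,((x+.5)/3.6+221-.5,(y+.5)/3.6+37-.5),z)[:2]
w=np.array([W(x,y,50) for x,y in [(115,505),(316,507),(322,95),(116,95)]])
q,e=rect(w,72,150);print(q,e.tolist())
a,b=W(218,498,109),W(221,82,109);print('bar',a,b,(a+b)/2,np.arctan2(-(b-a)[0],(b-a)[1]))
a,b=W(218,517,114),W(221,62,114);print('uprights',a,b,(a+b)/2,np.arctan2(-(b-a)[0],(b-a)[1]))
E
```

```text
[ 5.201181e+02  2.923381e+02 -9.500000e-02] [[0.8, 0.3], [-0.6, 0.7], [-1.1, -0.8], [0.8, -0.2]]
bar [514.17785766 227.15390945] [526.57491981 357.95631375] [520.37638874 292.5551116 ] -0.09449475624245665
uprights [513.6781541  221.85317777] [526.99491492 363.27047741] [520.33653451 292.56182759] -0.0938895570248793
```

```bash
python3 -m crank '[{"offset":[0.004,0.03,-0.01],"spin":-0.35},{"offset":[0.008,0.06,-0.02],"spin":-0.35},{"offset":[0.0115,0.08,-0.04],"spin":-0.35},{"offset":[0.0115,0.091,-0.06],"spin":-0.35},{"offset":[0.0115,0.0915,-0.08],"spin":-0.35},{"offset":[0.0115,0.0915,-0.1],"spin":-0.35},{"offset":[0.0115,0.0915,-0.11],"spin":-0.35},{"offset":[0.0115,0.0915,-0.11],"spin":-0.35}]'
python3 -m crank '[{"offset":[0,0,-0.02],"spin":0},{"offset":[0,0,-0.04],"spin":0},{"offset":[0,0,-0.055],"spin":0},{"offset":[0,0,-0.065],"spin":0},{"offset":[0,0,-0.072],"spin":0},{"offset":[0,0,-0.075],"spin":0},{"offset":[0,0,-0.075],"spin":0},{"offset":[0,0,-0.075],"spin":0}]'
python3 -c "
from h import *
s=manip.read_state();print(s['eef_pos'],s['eef_rot'])"
```

```text
clock: 29.95
eef_pos: [519.4, 292.5, 157.0]
eef_rot: [-3.138, -0.002, 1.477]
wrist_force: [-0.3, 0.4, -0.3]
finger_gap: 56.3
clock: 30.62
eef_pos: [519.8, 292.7, 82.9]
eef_rot: [-3.139, -0.003, 1.477]
wrist_force: [0.4, -0.1, -0.2]
finger_gap: 56.0
[519.82280225 292.65308214  82.94958556] [-3.13947318e+00 -3.03373065e-03  1.47739273e+00]
```

```bash
python3 -m crank '[{"offset":[0,0,0],"spin":0},{"offset":[0,0,0],"spin":0},{"offset":[0,0,0],"spin":0},{"offset":[0,0,0],"spin":0},{"offset":[0,0,0],"spin":0},{"offset":[0,0,0],"spin":0},{"offset":[0,0,0],"spin":0},{"offset":[0,0,0],"spin":0}]' 0 55
python3 -m crank '[{"offset":[0,0,0],"spin":0},{"offset":[0,0,0],"spin":0},{"offset":[0,0,0],"spin":0},{"offset":[0,0,0.01],"spin":0},{"offset":[0,0,0.03],"spin":0},{"offset":[0,0,0.06],"spin":0},{"offset":[0,0,0.09],"spin":0},{"offset":[0,0,0.12],"spin":0}]'
python3 -m crank '[{"offset":[0.0,-0.02,0.02],"spin":-0.5},{"offset":[0.005,-0.045,0.02],"spin":-1},{"offset":[0.01,-0.075,0.02],"spin":-1.5},{"offset":[0.016,-0.105,0.02],"spin":-2.5},{"offset":[0.022,-0.135,0.02],"spin":-3.5},{"offset":[0.028,-0.165,0.02],"spin":-4.5},{"offset":[0.034,-0.195,0.02],"spin":-5.2},{"offset":[0.04,-0.225,0.02],"spin":-5.6}]'
python3 -m crank '[{"offset":[0.003,-0.025,0],"spin":-0.1},{"offset":[0.006,-0.045,0],"spin":-0.2},{"offset":[0.009,-0.065,0],"spin":-0.2},{"offset":[0.009,-0.075,0],"spin":-0.2},{"offset":[0.009,-0.08,0],"spin":-0.2},{"offset":[0.009,-0.08,0],"spin":-0.2},{"offset":[0.009,-0.08,0],"spin":-0.2},{"offset":[0.009,-0.08,0],"spin":-0.2}]'
python3 - <<'E'
from h import *
s,p,T=wrist('w8');print(s['clock'],s['eef_pos'],s['eef_rot'],s['finger_gap']);np.savez('w8.npz',T=T)
E
```

```text
clock: 31.28
eef_pos: [520.0, 292.7, 83.2]
eef_rot: [-3.14, -0.003, 1.477]
wrist_force: [-5.4, -1.5, 18.5]
finger_gap: 6.8
clock: 31.95
eef_pos: [519.8, 292.6, 204.8]
eef_rot: [-3.14, -0.003, 1.477]
wrist_force: [-0.0, -0.4, -0.1]
finger_gap: 0.1
clock: 32.62
eef_pos: [559.8, 66.1, 225.2]
eef_rot: [-3.14, -0.003, 1.379]
wrist_force: [0.1, 0.4, -0.7]
finger_gap: 0.3
clock: 33.28
eef_pos: [568.7, -13.0, 225.3]
eef_rot: [-3.14, -0.003, 1.377]
wrist_force: [-0.6, 0.5, -0.5]
finger_gap: 0.6
33.2833 [568.70886786 -12.95272361 225.32117199] [-3.14005243 -0.00326427  1.37652286] 0.5663597690190904
```

View pics/w8.png

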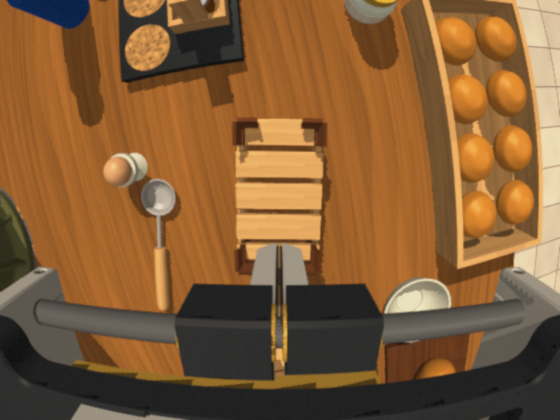

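```bash
python3 - <<'E'
from h import *
print(manip.hold_point_z, [x for x in dir(manip) if x[0]!='_'])
s=manip.read_state();print(s['clock'],s['finger_gap'])
for c in ['scene','top']:
    p=manip.camera(c);save(p,c+'2')
    for d in manip.search_frame(p,'caddy'): print(c,np.round(d['location'],1),round(d['conf'],2))
    for u in [(0,-60),(0,60)]:
        pass
p=manip.camera('scene');a=p['pixels'][195:295,290:430,::-1];cv2.imwrite('pics/s2c.png',cv2.resize(np.ascontiguousarray(a),None,fx=5,fy=5,interpolation=cv2.INTER_CUBIC))
E
```

```text
18.8 ['Unreachable', 'camera', 'hold_point_z', 'masks_of', 'read_state', 'search_frame', 'sign_off']
33.3333 0.21843530290518298
scene [532.8 299.7  62.4] 0.9
top [513.6 291.7  47.4] 0.81
```

View pics/s2c.png

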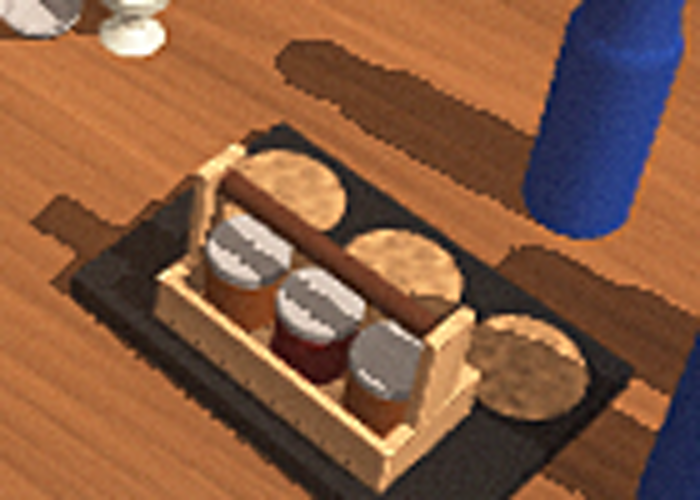

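```bash
python3 -m crank '[{"offset":[-0.006,0.04,0],"spin":1},{"offset":[-0.012,0.08,0],"spin":2},{"offset":[-0.018,0.12,0],"spin":3},{"offset":[-0.024,0.16,0],"spin":4},{"offset":[-0.03,0.2,0],"spin":5},{"offset":[-0.036,0.24,0],"spin":5.75},{"offset":[-0.042,0.275,0],"spin":5.75},{"offset":[-0.0484,0.305,0],"spin":5.75}]' 0.4
python3 -m crank '[{"offset":[0,0.001,-0.02],"spin":0},{"offset":[0,0.001,-0.05],"spin":0},{"offset":[0,0.001,-0.08],"spin":0},{"offset":[0,0.001,-0.1],"spin":0},{"offset":[0,0.001,-0.12],"spin":0},{"offset":[0,0.001,-0.135],"spin":0},{"offset":[0,0.001,-0.142],"spin":0},{"offset":[0,0.001,-0.142],"spin":0}]'
python3 - <<'E'
from h import *
s,p,T=wrist('w9');print(s['clock'],s['eef_pos'],s['eef_rot'],s['finger_gap'],s['wrist_force'])
q=manip.camera('scene');save(q,'s3')
for d in manip.search_frame(q,'caddy'): print(np.round(d['location'],1),round(d['conf'],2))
a=cv2.imread('pics/s3.png')[170:290,290:420];b=cv2.imread('pics/w9.png')[100:370,120:440]
m=np.zeros((480,800,3),np.uint8);a=cv2.resize(a,(520,480),interpolation=cv2.INTER_CUBIC);b=cv2.resize(b,(280,236));m[:,:520]=a;m[:236,520:]=b
cv2.imwrite('pics/m2.png',m)
print(proj(q,s['eef_pos']),proj(q,np.array(s['eef_pos'])+[0,0,19]))
E
```

```text
clock: 34.25
eef_pos: [519.5, 293.9, 225.2]
eef_rot: [-3.14, -0.003, 1.478]
wrist_force: [0.7, 0.1, 0.0]
finger_gap: 37.9
clock: 34.92
eef_pos: [518.8, 294.7, 81.8]
eef_rot: [-3.138, -0.002, 1.478]
wrist_force: [0.5, -0.3, -0.0]
finger_gap: 37.4
34.9167 [518.82844818 294.74283828  81.78196589] [-3.13780133e+00 -2.02149902e-03  1.47764331e+00] 37.39820104124492 [ 0.50638917 -0.31341891 -0.00783805]
[534.2 308.2  56.6] 0.76
[355.0956934  250.95908904] [356.04511149 245.92540015]
```

View pics/m2.png

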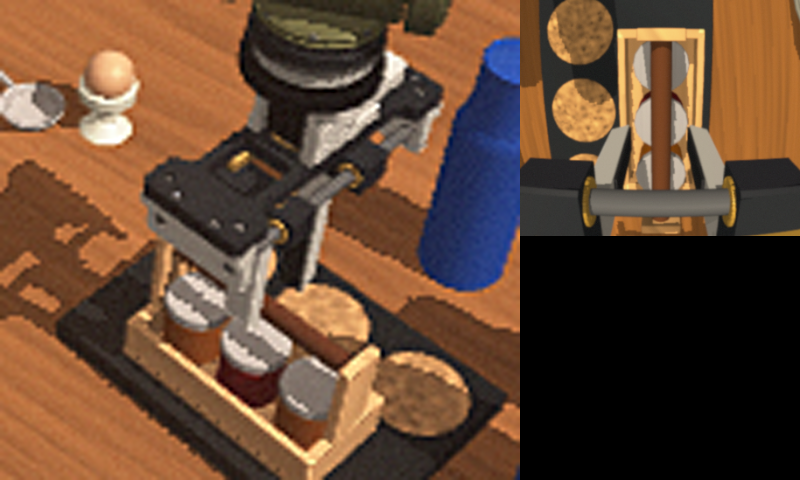

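```bash
python3 -m crank '[{"offset":[0.001,-0.002,-0.002],"spin":0},{"offset":[0.001,-0.002,-0.002],"spin":0},{"offset":[0.001,-0.002,-0.002],"spin":0},{"offset":[0.001,-0.002,-0.002],"spin":0},{"offset":[0.001,-0.002,-0.002],"spin":0},{"offset":[0.001,-0.002,-0.002],"spin":0},{"offset":[0.001,-0.002,-0.002],"spin":0},{"offset":[0.001,-0.002,-0.002],"spin":0}]' 0.17 20
python3 -c "
from h import *
s=manip.read_state();print(s['eef_pos'],s['wrist_force'],s['moment'],s['finger_gap'])"
python3 -m crank '[{"offset":[0,0,0],"spin":0},{"offset":[0,0,0],"spin":0},{"offset":[0,0,0],"spin":0},{"offset":[0,0,0],"spin":0},{"offset":[0,0,0],"spin":0},{"offset":[0,0,0],"spin":0},{"offset":[0,0,0],"spin":0},{"offset":[0,0,0],"spin":0}]' 0.1 20
python3 -c "
from h import *
s=manip.read_state();print(s['eef_pos'],s['wrist_force'],s['moment'],s['finger_gap'])"
```

```text
clock: 35.73
eef_pos: [521.0, 293.2, 82.4]
eef_rot: [-3.141, -0.004, 1.478]
wrist_force: [1.0, 0.4, -0.2]
finger_gap: 16.1
[521.00406363 293.22450622  82.37509531] [ 0.95689156  0.43616389 -0.24542879] [ 0.00039658 -0.08177466  0.00264639] 16.11031559736391
clock: 36.4
eef_pos: [521.0, 293.3, 82.5]
eef_rot: [-3.141, -0.004, 1.478]
wrist_force: [-3.7, -0.7, 3.1]
finger_gap: 9.7
[520.99742765 293.26722312  82.47898671] [-3.67115349 -0.72561122  3.09602823] [-0.09847598  0.59135599 -0.01525682] 9.653711736938758
```

```bash
python3 - <<'E'
from h import *
q=manip.camera('scene')
for x in (538,542):
  for z in (82,92,102,108): print(x,z,proj(q,[x,293,z]).round(1))
for P in [(514.2,227.2,109),(526.6,358,109),(520.3,292.4,109),(520.3,292.4,102)]: print(P,proj(q,P).round(1))
save(q,'s4');a=cv2.imread('pics/s4.png')[215:285,310:400];cv2.imwrite('pics/s4c.png',cv2.resize(a,None,fx=8,fy=8,interpolation=cv2.INTER_CUBIC))
E
```

```text
538 82 [349.9 255.1]
538 92 [350.4 252.5]
538 102 [350.9 249.8]
538 108 [351.2 248.2]
542 82 [349.  256.1]
542 92 [349.4 253.4]
542 102 [349.9 250.8]
542 108 [350.2 249.1]
(514.2, 227.2, 109) [335.1 228.8]
(526.6, 358, 109) [377.1 259.6]
(520.3, 292.4, 109) [355.3 243.6]
(520.3, 292.4, 102) [355.  245.4]
```

View pics/s4c.png

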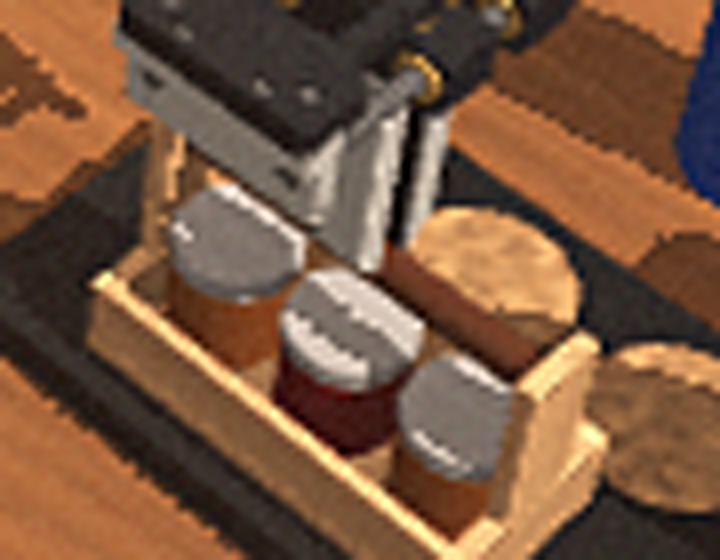

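```bash
python3 -m crank '[{"offset":[0,0,0],"spin":0},{"offset":[0,0,0],"spin":0},{"offset":[0,0,0],"spin":0},{"offset":[0,0,0],"spin":0},{"offset":[0,0,-0.002],"spin":0},{"offset":[0,0,-0.004],"spin":0},{"offset":[0,0,-0.006],"spin":0},{"offset":[0,0,-0.006],"spin":0}]' 0.4 20
python3 -m crank '[{"offset":[0,0,-0.001],"spin":0},{"offset":[0,0,-0.003],"spin":0},{"offset":[0,0,-0.005],"spin":0},{"offset":[0,0,-0.005],"spin":0},{"offset":[0,0,-0.005],"spin":0},{"offset":[0,0,-0.005],"spin":0},{"offset":[0,0,-0.005],"spin":0},{"offset":[0,0,-0.005],"spin":0}]'
python3 -c "
from h import *
s=manip.read_state();print(s['eef_pos'],s['wrist_force'],s['moment'],s['finger_gap'])
q=manip.camera('scene')
save(q,'s5');a=cv2.imread('pics/s5.png')[215:285,310:400];cv2.imwrite('pics/s5c.png',cv2.resize(a,None,fx=8,fy=8,interpolation=cv2.INTER_CUBIC))
"
```

```text
clock: 37.12
eef_pos: [520.8, 293.2, 75.9]
eef_rot: [-3.141, -0.004, 1.478]
wrist_force: [-0.1, 0.5, 0.1]
finger_gap: 37.5
clock: 37.78
eef_pos: [520.8, 293.2, 70.9]
eef_rot: [-3.141, -0.004, 1.478]
wrist_force: [-0.7, 0.0, 0.7]
finger_gap: 37.7
[520.82871052 293.15508252  70.93427616] [-0.68922185  0.01328053  0.68754518] [-0.02710145  0.01025951  0.01854053] 37.70080817927185
```

```bash
python3 -m crank '[{"offset":[0,0,0],"spin":0},{"offset":[0,0,0],"spin":0},{"offset":[0,0,0],"spin":0},{"offset":[0,0,0],"spin":0},{"offset":[0,0,0],"spin":0},{"offset":[0,0,0],"spin":0},{"offset":[0,0,0],"spin":0},{"offset":[0,0,0],"spin":0}]' 0.1 25
python3 -c "
from h import *
s=manip.read_state();print(s['eef_pos'],s['wrist_force'],s['moment'],s['finger_gap'])"
```

```text
clock: 38.5
eef_pos: [520.7, 293.2, 70.9]
eef_rot: [-3.141, -0.004, 1.478]
wrist_force: [-1.9, 0.7, 0.8]
finger_gap: 13.6
[520.69701027 293.18827935  70.9170473 ] [-1.90196731  0.6820047   0.75221621] [-0.05261436  0.24876468  0.03924203] 13.566644633824401
```

```bash
python3 -m crank '[{"offset":[0,0,0],"spin":0},{"offset":[0,0,0],"spin":0},{"offset":[0,0,0],"spin":0},{"offset":[0,0,0],"spin":0},{"offset":[0,0,0.004],"spin":0},{"offset":[0,0,0.01],"spin":0},{"offset":[0,0,0.018],"spin":0},{"offset":[0,0,0.025],"spin":0}]' 0 50
python3 -m crank '[{"offset":[0,0,0.012],"spin":0},{"offset":[0,0,0.03],"spin":0},{"offset":[0,0,0.05],"spin":0},{"offset":[0,0,0.07],"spin":0},{"offset":[0,0,0.09],"spin":0},{"offset":[0,0,0.1],"spin":0},{"offset":[0,0,0.105],"spin":0},{"offset":[0,0,0.105],"spin":0}]'
```

```text
clock: 39.17
eef_pos: [520.8, 293.2, 96.9]
eef_rot: [-3.141, -0.004, 1.478]
wrist_force: [0.2, -0.2, -2.9]
finger_gap: 12.5
clock: 39.83
eef_pos: [521.1, 293.3, 202.7]
eef_rot: [3.141, -0.005, 1.478]
wrist_force: [-0.5, 0.7, -3.1]
finger_gap: 13.0
```

```bash
python3 -m crank '[{"offset":[0.0,-0.012,0],"spin":-0.3},{"offset":[0.003,-0.032,0],"spin":-0.8},{"offset":[0.007,-0.058,0],"spin":-1.4},{"offset":[0.011,-0.086,0],"spin":-2},{"offset":[0.016,-0.114,0],"spin":-2.7},{"offset":[0.021,-0.142,0],"spin":-3.4},{"offset":[0.026,-0.17,0],"spin":-4.1},{"offset":[0.031,-0.198,0],"spin":-4.7}]'
python3 -m crank '[{"offset":[0.005,-0.025,0],"spin":-0.5},{"offset":[0.009,-0.05,0],"spin":-0.9},{"offset":[0.013,-0.073,0],"spin":-1.15},{"offset":[0.015,-0.09,0],"spin":-1.15},{"offset":[0.017,-0.1,0],"spin":-1.15},{"offset":[0.017,-0.104,0],"spin":-1.15},{"offset":[0.017,-0.104,0],"spin":-1.15},{"offset":[0.017,-0.104,0],"spin":-1.15}]'
python3 -m crank '[{"offset":[0,0,-0.008],"spin":0},{"offset":[0,0,-0.016],"spin":0},{"offset":[0,0,-0.024],"spin":0},{"offset":[0,0,-0.032],"spin":0},{"offset":[0,0,-0.04],"spin":0},{"offset":[0,0,-0.045],"spin":0},{"offset":[0,0,-0.045],"spin":0},{"offset":[0,0,-0.045],"spin":0}]'
python3 -c "
from h import *
s,p,T=wrist('w10');print(s['eef_pos'],s['eef_rot'],s['wrist_force']);np.savez('w10.npz',T=T)
c=np.array([wproj(T,p,P) for P in [(569,-11,60),(581,67,114),(530,70,60),(620,52,60)]]).round();print(c)
"
```

```text
clock: 40.5
eef_pos: [551.4, 93.2, 201.4]
eef_rot: [-3.14, -0.004, 1.394]
wrist_force: [0.5, 1.0, -4.4]
finger_gap: 12.8
clock: 41.17
eef_pos: [568.2, -10.3, 201.1]
eef_rot: [-3.14, -0.004, 1.375]
wrist_force: [-0.1, 0.3, -4.5]
finger_gap: 13.3
clock: 41.83
eef_pos: [568.2, -10.3, 155.9]
eef_rot: [-3.139, -0.004, 1.375]
wrist_force: [0.2, 0.3, -3.0]
finger_gap: 12.5
[568.15291401 -10.27935585 155.92269479] [-3.13923841 -0.00407823  1.3746143 ] [ 0.21970169  0.30462168 -3.02657281]
[[280. 211.]
 [275. 126.]
 [221. 136.]
 [321. 136.]]
```

```bash
python3 -c "
import cv2
a=cv2.imread('pics/w10.png')[80:260,185:375];cv2.imwrite('pics/w10c.png',cv2.resize(a,None,fx=3.3,fy=3.3,interpolation=cv2.INTER_CUBIC))"
```

```text
(no output)
```

View pics/w10c.png

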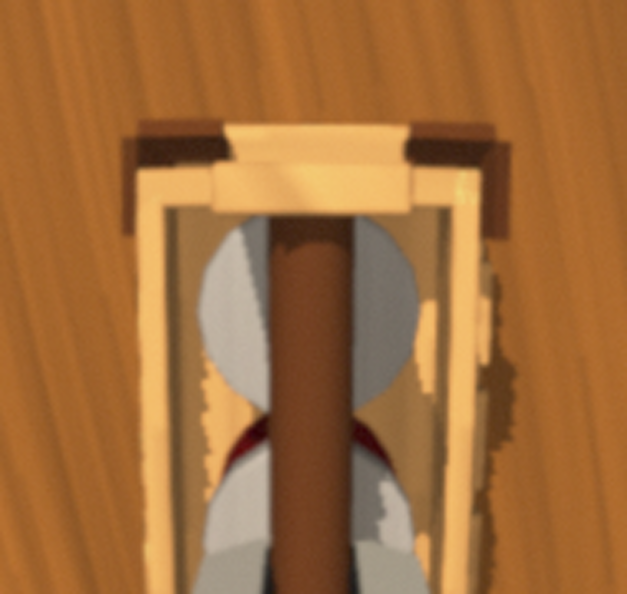

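```bash
python3 - <<'E'
from m import *
T=np.load('w10.npz')['T']
W=lambda x,y,z:wray(T,p,((x+.5)/3.3+185-.5,(y+.5)/3.3+80-.5),z)[:2]
rim=[W(137,170,135),W(479,170,135)];riml=[W(147,560,135),W(466,560,135)]
lip=[W(123,137,83),W(511,140,83)];lipy=[W(137,121,83),W(496,123,83)]
for yaw in (-0.195,):
    R=Ro.from_euler('z',-yaw).as_matrix()[:2,:2]
    for nm,v in [('rim far',rim),('rim near',riml),('lip x',lip),('lip y',lipy)]: print(nm,[(R@(np.array(a)-[569,-11.3])).round(1).tolist() for a in v],np.linalg.norm(v[1]-v[0]).round(1))
d=rim[1]-rim[0];print('rim yaw x',np.arctan2(d[1],d[0]));e=(rim[0]+rim[1]-riml[0]-riml[1]);print('rim yaw y',np.arctan2(-e[0],e[1]))
E
```

```text
rim far [[-37.1, 75.4], [34.5, 75.3]] 71.6
rim near [[-37.6, -10.7], [34.1, -10.7]] 71.8
lip x [[-49.1, 84.9], [50.9, 84.1]] 100.0
lip y [[-45.4, 89.0], [46.9, 88.4]] 92.4
rim yaw x -0.19677805588521935
rim yaw y -0.20078454307745802
```

```bash
python3 -m crank '[{"offset":[0.0018,-0.0003,0],"spin":0},{"offset":[0.0018,-0.0003,-0.003],"spin":0},{"offset":[0.0018,-0.0003,-0.006],"spin":0},{"offset":[0.0018,-0.0003,-0.01],"spin":0},{"offset":[0.0018,-0.0003,-0.014],"spin":0},{"offset":[0.0018,-0.0003,-0.018],"spin":0},{"offset":[0.0018,-0.0003,-0.018],"spin":0},{"offset":[0.0018,-0.0003,-0.018],"spin":0}]'
python3 -c "
from h import *
s=manip.read_state();print(s['eef_pos'],s['wrist_force'],s['eef_rot'])"
```

```text
clock: 42.6
eef_pos: [570.1, -10.6, 138.2]
eef_rot: [-3.14, -0.004, 1.375]
wrist_force: [0.4, 0.1, -3.7]
finger_gap: 12.9
[570.07835198 -10.62955104 138.21520868] [ 0.42956204  0.1202394  -3.68770181] [-3.13977315 -0.00409385  1.37454396]
```

```bash
python3 -m crank '[{"offset":[0,0,-0.002],"spin":0},{"offset":[0,0,-0.004],"spin":0},{"offset":[0,0,-0.006],"spin":0},{"offset":[0,0,-0.008],"spin":0},{"offset":[0,0,-0.01],"spin":0},{"offset":[0,0,-0.012],"spin":0},{"offset":[0,0,-0.012],"spin":0},{"offset":[0,0,-0.012],"spin":0}]'
python3 -m crank '[{"offset":[0,0,-0.001],"spin":0},{"offset":[0,0,-0.003],"spin":0},{"offset":[0,0,-0.005],"spin":0},{"offset":[0,0,-0.007],"spin":0},{"offset":[0,0,-0.009],"spin":0},{"offset":[0,0,-0.009],"spin":0},{"offset":[0,0,-0.009],"spin":0},{"offset":[0,0,-0.009],"spin":0}]'
```

```text
clock: 43.27
eef_pos: [570.0, -10.6, 126.1]
eef_rot: [-3.14, -0.004, 1.375]
wrist_force: [-0.5, 0.0, -4.4]
finger_gap: 12.8
clock: 43.93
eef_pos: [570.1, -10.6, 117.2]
eef_rot: [-3.14, -0.004, 1.375]
wrist_force: [-0.9, -0.0, -3.6]
finger_gap: 12.7
```

```bash
python3 -m crank '[{"offset":[0,0,-0.001],"spin":0},{"offset":[0,0,-0.002],"spin":0},{"offset":[0,0,-0.003],"spin":0},{"offset":[0,0,-0.004],"spin":0},{"offset":[0,0,-0.004],"spin":0},{"offset":[0,0,-0.004],"spin":0},{"offset":[0,0,-0.004],"spin":0},{"offset":[0,0,-0.004],"spin":0}]'
python3 -c "
from h import *
s=manip.read_state();print(s['eef_pos'],s['wrist_force'],s['moment'])"
```

```text
clock: 44.6
eef_pos: [570.1, -10.6, 113.2]
eef_rot: [-3.14, -0.004, 1.375]
wrist_force: [-0.2, -0.8, -4.0]
finger_gap: 13.0
[570.10426754 -10.62000663 113.16392105] [-0.18394398 -0.81277124 -3.98546257] [-0.04137034 -0.05976673  0.04401557]
```

Almost there; about 0.5 mm to go, so I'll lower another millimetre and look for contact.

```bash
python3 -m crank '[{"offset":[0,0,-0.0005],"spin":0},{"offset":[0,0,-0.001],"spin":0},{"offset":[0,0,-0.001],"spin":0},{"offset":[0,0,-0.001],"spin":0},{"offset":[0,0,-0.001],"spin":0},{"offset":[0,0,-0.001],"spin":0},{"offset":[0,0,-0.001],"spin":0},{"offset":[0,0,-0.001],"spin":0}]'
python3 -c "
from h import *
s=manip.read_state();print(s['eef_pos'],s['wrist_force'],s['moment'])"
```

```text
clock: 45.27
eef_pos: [570.3, -10.6, 113.0]
eef_rot: [-3.14, -0.004, 1.375]
wrist_force: [-3.3, -0.5, 5.6]
finger_gap: 12.8
[570.25721916 -10.61450053 113.00123983] [-3.25129169 -0.48356909  5.63506204] [0.01623035 0.79951057 0.00105933]
```

```bash
python3 -m crank '[{"offset":[0,0,0],"spin":0},{"offset":[0,0,0],"spin":0},{"offset":[0,0,0],"spin":0},{"offset":[0,0,0],"spin":0},{"offset":[0,0,0],"spin":0},{"offset":[0,0,0],"spin":0},{"offset":[0,0,0],"spin":0},{"offset":[0,0,0],"spin":0}]' 0.5 35
python3 -m crank '[{"offset":[0,0,0.01],"spin":0},{"offset":[0,0,0.03],"spin":0},{"offset":[0,0,0.06],"spin":0},{"offset":[0,0,0.09],"spin":0},{"offset":[0,0,0.12],"spin":0},{"offset":[0,0,0.15],"spin":0},{"offset":[0,0,0.17],"spin":0},{"offset":[0,0,0.17],"spin":0}]'
python3 -m crank '[{"offset":[-0.015,-0.03,0],"spin":1},{"offset":[-0.03,-0.06,0],"spin":2},{"offset":[-0.045,-0.09,0],"spin":3},{"offset":[-0.06,-0.12,0],"spin":4},{"offset":[-0.075,-0.15,0],"spin":5},{"offset":[-0.085,-0.18,0],"spin":5.6},{"offset":[-0.092,-0.204,0],"spin":5.6},{"offset":[-0.092,-0.204,0],"spin":5.6}]' 1
python3 - <<'E'
from h import *
s=manip.read_state();print(s['eef_pos'],s['eef_rot'])
for c in ['scene','top']:
    p=manip.camera(c);save(p,c+'6')
    for n in ['caddy','riser']:
        for d in manip.search_frame(p,n)[:2]: print(c,n,np.round(d['location'],1),round(d['conf'],2))
E
```

```text
clock: 45.93
eef_pos: [570.2, -10.6, 112.9]
eef_rot: [-3.14, -0.004, 1.375]
wrist_force: [-0.7, 0.1, -0.4]
finger_gap: 46.8
clock: 46.6
eef_pos: [571.3, -10.7, 288.5]
eef_rot: [3.135, -0.005, 1.375]
wrist_force: [-0.8, 0.2, 0.8]
finger_gap: 47.0
clock: 47.27
eef_pos: [477.7, -218.0, 288.4]
eef_rot: [3.136, -0.005, 1.469]
wrist_force: [-0.4, -0.2, -0.7]
finger_gap: 93.5
[ 477.73264089 -217.96185858  288.35827909] [ 3.13588216 -0.00457152  1.46902714]
scene caddy [5.819e+02 5.000e-01 1.068e+02] 0.83
scene riser [603.1  55.8  45. ] 0.75
top caddy [562.4 -10.7  94.3] 0.69
top riser [532.5  -6.9  55.7] 0.69
```

```bash
python3 -m crank '[{"offset":[0,0.0034,-0.01],"spin":0.2},{"offset":[0,0.0034,-0.035],"spin":0.2},{"offset":[0,0.0034,-0.06],"spin":0.2},{"offset":[0,0.0034,-0.085],"spin":0.2},{"offset":[0,0.0034,-0.105],"spin":0.2},{"offset":[0,0.0034,-0.115],"spin":0.2},{"offset":[0,0.0034,-0.119],"spin":0.2},{"offset":[0,0.0034,-0.119],"spin":0.2}]'
python3 -m crank '[{"offset":[0,0,0],"spin":0},{"offset":[0,0,0],"spin":0},{"offset":[0,0,0],"spin":0},{"offset":[0,0,0],"spin":0},{"offset":[0,0,0],"spin":0},{"offset":[0,0,0],"spin":0},{"offset":[0,0,0],"spin":0},{"offset":[0,0,0],"spin":0}]' 0 35
python3 -m crank '[{"offset":[0,0,0],"spin":0},{"offset":[0,0,0],"spin":0},{"offset":[0,0,0],"spin":0},{"offset":[0,0,0],"spin":0},{"offset":[0,0,0.015],"spin":0},{"offset":[0,0,0.045],"spin":0},{"offset":[0,0,0.08],"spin":0},{"offset":[0,0,0.12],"spin":0}]'
```

```text
clock: 48.23
eef_pos: [479.6, -209.9, 169.1]
eef_rot: [3.136, -0.005, 1.478]
wrist_force: [-1.1, -0.7, 0.5]
finger_gap: 94.4
clock: 48.9
eef_pos: [479.5, -209.9, 169.2]
eef_rot: [3.136, -0.006, 1.478]
wrist_force: [-0.7, 0.4, 1.1]
finger_gap: 44.5
clock: 49.57
eef_pos: [478.8, -209.5, 289.2]
eef_rot: [3.139, -0.007, 1.478]
wrist_force: [0.7, 0.0, -2.0]
finger_gap: 44.4
```

```bash
python3 -m crank '[{"offset":[-0.004,0.02,0],"spin":0},{"offset":[-0.01,0.055,0],"spin":0},{"offset":[-0.016,0.09,0],"spin":0},{"offset":[-0.022,0.125,0],"spin":0},{"offset":[-0.028,0.16,0],"spin":0},{"offset":[-0.028,0.195,0],"spin":0},{"offset":[-0.028,0.23,0],"spin":0},{"offset":[-0.028,0.265,0],"spin":0}]'
python3 -m crank '[{"offset":[0,0.035,0],"spin":0},{"offset":[0,0.07,0],"spin":0},{"offset":[0,0.105,0],"spin":0},{"offset":[0,0.14,0],"spin":0},{"offset":[0,0.175,0],"spin":0},{"offset":[0,0.21,0],"spin":0},{"offset":[0,0.245,0],"spin":0},{"offset":[0,0.27,0],"spin":0}]'
python3 -m crank '[{"offset":[0,0.02,0],"spin":0},{"offset":[0,0.04,0],"spin":0},{"offset":[0,0.05,0],"spin":0},{"offset":[0,0.052,0],"spin":0},{"offset":[0,0.052,0],"spin":0},{"offset":[0,0.052,0],"spin":0},{"offset":[0,0.052,0],"spin":0},{"offset":[0,0.052,0],"spin":0}]'
```

```text
clock: 50.23
eef_pos: [450.3, 57.1, 289.2]
eef_rot: [3.139, -0.007, 1.478]
wrist_force: [0.6, -1.2, -2.0]
finger_gap: 44.7
clock: 50.9
eef_pos: [449.6, 329.7, 288.5]
eef_rot: [3.14, -0.007, 1.479]
wrist_force: [-1.1, 0.1, -2.0]
finger_gap: 44.6
clock: 51.57
eef_pos: [449.9, 380.9, 288.8]
eef_rot: [3.14, -0.007, 1.478]
wrist_force: [-0.4, 0.7, -2.9]
finger_gap: 44.1
```

Correct by (+1, −3.2) mm and descend.

```bash
python3 -m crank '[{"offset":[0.001,-0.003,-0.01],"spin":0},{"offset":[0.001,-0.003,-0.035],"spin":0},{"offset":[0.001,-0.003,-0.06],"spin":0},{"offset":[0.001,-0.003,-0.08],"spin":0},{"offset":[0.001,-0.003,-0.095],"spin":0},{"offset":[0.001,-0.003,-0.105],"spin":0},{"offset":[0.001,-0.003,-0.107],"spin":0},{"offset":[0.001,-0.003,-0.107],"spin":0}]'
python3 -c "
from h import *
s=manip.read_state();print(s['eef_pos'],s['eef_rot'])"
```

```text
clock: 52.23
eef_pos: [450.9, 377.6, 181.6]
eef_rot: [3.14, -0.006, 1.478]
wrist_force: [-0.3, 0.4, -2.0]
finger_gap: 44.9
[450.87345743 377.60202187 181.60909122] [ 3.13985067 -0.00640654  1.47753933]
```

```bash
python3 -m crank '[{"offset":[0,0,-0.003],"spin":0},{"offset":[0,0,-0.006],"spin":0},{"offset":[0,0,-0.009],"spin":0},{"offset":[0,0,-0.011],"spin":0},{"offset":[0,0,-0.0125],"spin":0},{"offset":[0,0,-0.0125],"spin":0},{"offset":[0,0,-0.0125],"spin":0},{"offset":[0,0,-0.0125],"spin":0}]'
python3 -m crank '[{"offset":[0,0,0],"spin":0},{"offset":[0,0,0],"spin":0},{"offset":[0,0,0],"spin":0},{"offset":[0,0,0],"spin":0},{"offset":[0,0,0],"spin":0},{"offset":[0,0,0],"spin":0},{"offset":[0,0,0],"spin":0},{"offset":[0,0,0],"spin":0}]' 0.9
python3 -m crank '[{"offset":[0,0,0.02],"spin":0},{"offset":[0,0,0.05],"spin":0},{"offset":[0,0,0.08],"spin":0},{"offset":[0,-0.02,0.11],"spin":0},{"offset":[0,-0.05,0.11],"spin":0},{"offset":[0,-0.09,0.11],"spin":0},{"offset":[0,-0.13,0.11],"spin":0},{"offset":[0,-0.17,0.11],"spin":0}]' 1
python3 -m crank '[{"offset":[0,-0.04,0],"spin":0},{"offset":[0,-0.08,0],"spin":0},{"offset":[0,-0.12,0],"spin":0},{"offset":[0.005,-0.16,0],"spin":0},{"offset":[0.01,-0.2,0],"spin":0},{"offset":[0.015,-0.24,0],"spin":0},{"offset":[0.02,-0.28,0],"spin":0},{"offset":[0.025,-0.32,0],"spin":0}]'
python3 -m crank '[{"offset":[0.003,-0.04,0],"spin":0},{"offset":[0.003,-0.08,0],"spin":0},{"offset":[0.003,-0.12,0],"spin":0},{"offset":[0.003,-0.15,0],"spin":0},{"offset":[0.003,-0.17,0],"spin":0},{"offset":[0.003,-0.18,0],"spin":0},{"offset":[0.003,-0.18,0],"spin":0},{"offset":[0.003,-0.18,0],"spin":0}]'
```

```text
clock: 52.9
eef_pos: [451.0, 377.7, 169.4]
eef_rot: [3.139, -0.007, 1.478]
wrist_force: [-1.0, -0.6, 1.0]
finger_gap: 44.6
clock: 53.57
eef_pos: [451.0, 377.7, 169.4]
eef_rot: [3.139, -0.007, 1.477]
wrist_force: [0.2, 1.2, 0.7]
finger_gap: 84.8
clock: 54.23
eef_pos: [450.5, 206.1, 279.4]
eef_rot: [3.139, -0.007, 1.478]
wrist_force: [1.0, 0.0, -0.3]
finger_gap: 94.2
clock: 54.9
eef_pos: [475.2, -115.9, 279.7]
eef_rot: [3.139, -0.007, 1.478]
wrist_force: [0.3, 1.2, -0.0]
finger_gap: 94.1
clock: 55.57
eef_pos: [478.3, -295.3, 279.6]
eef_rot: [3.139, -0.007, 1.478]
wrist_force: [0.1, 0.2, -0.2]
finger_gap: 94.1
```

Right above the mill. Descend to 173.9.

```bash
python3 -m crank '[{"offset":[0,0,-0.01],"spin":0},{"offset":[0,0,-0.03],"spin":0},{"offset":[0,0,-0.055],"spin":0},{"offset":[0,0,-0.075],"spin":0},{"offset":[0,0,-0.093],"spin":0},{"offset":[0,0,-0.103],"spin":0},{"offset":[0,0,-0.1057],"spin":0},{"offset":[0,0,-0.1057],"spin":0}]'
python3 -m crank '[{"offset":[0,0,0],"spin":0},{"offset":[0,0,0],"spin":0},{"offset":[0,0,0],"spin":0},{"offset":[0,0,0],"spin":0},{"offset":[0,0,0],"spin":0},{"offset":[0,0,0],"spin":0},{"offset":[0,0,0],"spin":0},{"offset":[0,0,0],"spin":0}]' 0 35
python3 -m crank '[{"offset":[0,0,0],"spin":0},{"offset":[0,0,0],"spin":0},{"offset":[0,0,0],"spin":0},{"offset":[0,0,0],"spin":0},{"offset":[0,0,0.015],"spin":0},{"offset":[0,0,0.045],"spin":0},{"offset":[0,0,0.08],"spin":0},{"offset":[0,0,0.12],"spin":0}]'
```

```text
clock: 56.23
eef_pos: [478.4, -294.6, 173.7]
eef_rot: [3.139, -0.007, 1.479]
wrist_force: [-0.6, 0.6, -0.0]
finger_gap: 94.0
clock: 56.9
eef_pos: [478.4, -294.6, 173.8]
eef_rot: [3.139, -0.007, 1.479]
wrist_force: [1.1, -0.1, -0.4]
finger_gap: 44.2
clock: 57.57
eef_pos: [477.8, -294.2, 293.8]
eef_rot: [-3.141, -0.009, 1.479]
wrist_force: [0.4, -1.7, -2.8]
finger_gap: 36.5
```

```bash
python3 -m crank '[{"offset":[-0.004,0.02,0],"spin":0},{"offset":[-0.01,0.055,0],"spin":0},{"offset":[-0.016,0.09,0],"spin":0},{"offset":[-0.022,0.125,0],"spin":0},{"offset":[-0.028,0.16,0],"spin":0},{"offset":[-0.034,0.195,0],"spin":0},{"offset":[-0.034,0.23,0],"spin":0},{"offset":[-0.034,0.265,0],"spin":0}]'
python3 -m crank '[{"offset":[0,0.035,0],"spin":0},{"offset":[0,0.07,0],"spin":0},{"offset":[0,0.105,0],"spin":0},{"offset":[0,0.14,0],"spin":0},{"offset":[0,0.175,0],"spin":0},{"offset":[0,0.21,0],"spin":0},{"offset":[0,0.245,0],"spin":0},{"offset":[0,0.27,0],"spin":0}]'
python3 -m crank '[{"offset":[0,0.02,0],"spin":0},{"offset":[0,0.04,0],"spin":0},{"offset":[0,0.05,0],"spin":0},{"offset":[0,0.05,0],"spin":0},{"offset":[0,0.05,0],"spin":0},{"offset":[0,0.05,0],"spin":0},{"offset":[0,0.05,0],"spin":0},{"offset":[0,0.05,0],"spin":0}]'
```

```text
clock: 58.23
eef_pos: [443.1, -27.6, 293.7]
eef_rot: [-3.141, -0.009, 1.478]
wrist_force: [0.5, -0.5, -3.0]
finger_gap: 36.7
clock: 58.9
eef_pos: [442.5, 245.0, 293.2]
eef_rot: [-3.141, -0.009, 1.48]
wrist_force: [-0.6, 0.8, -1.4]
finger_gap: 36.6
clock: 59.57
eef_pos: [442.7, 294.2, 293.5]
eef_rot: [-3.141, -0.009, 1.479]
wrist_force: [-0.0, 0.1, -3.1]
finger_gap: 36.5
```

```bash
python3 -m crank '[{"offset":[0.0005,0.002,-0.01],"spin":0},{"offset":[0.0005,0.002,-0.035],"spin":0},{"offset":[0.0005,0.002,-0.06],"spin":0},{"offset":[0.0005,0.002,-0.08],"spin":0},{"offset":[0.0005,0.002,-0.095],"spin":0},{"offset":[0.0005,0.002,-0.105],"spin":0},{"offset":[0.0005,0.002,-0.107],"spin":0},{"offset":[0.0005,0.002,-0.107],"spin":0}]'
```

```text
clock: 60.23
eef_pos: [443.1, 296.0, 186.2]
eef_rot: [-3.141, -0.009, 1.478]
wrist_force: [0.5, -1.2, -2.7]
finger_gap: 36.7
```

```bash
python3 -m crank '[{"offset":[0,0,-0.003],"spin":0},{"offset":[0,0,-0.006],"spin":0},{"offset":[0,0,-0.009],"spin":0},{"offset":[0,0,-0.011],"spin":0},{"offset":[0,0,-0.0125],"spin":0},{"offset":[0,0,-0.0125],"spin":0},{"offset":[0,0,-0.0125],"spin":0},{"offset":[0,0,-0.0125],"spin":0}]'
python3 -m crank '[{"offset":[0,0,0],"spin":0},{"offset":[0,0,0],"spin":0},{"offset":[0,0,0],"spin":0},{"offset":[0,0,0],"spin":0},{"offset":[0,0,0],"spin":0},{"offset":[0,0,0],"spin":0},{"offset":[0,0,0],"spin":0},{"offset":[0,0,0],"spin":0}]' 0.8
python3 -m crank '[{"offset":[0,0,0.02],"spin":0},{"offset":[0,0,0.05],"spin":0},{"offset":[0,0,0.08],"spin":0},{"offset":[0,-0.02,0.11],"spin":0},{"offset":[0,-0.05,0.11],"spin":0},{"offset":[0,-0.09,0.11],"spin":0},{"offset":[0,-0.13,0.11],"spin":0},{"offset":[0,-0.17,0.11],"spin":0}]' 1
python3 -m crank '[{"offset":[0,-0.04,0],"spin":0},{"offset":[0,-0.08,0],"spin":0},{"offset":[0.005,-0.12,0],"spin":0},{"offset":[0.01,-0.16,0],"spin":0},{"offset":[0.015,-0.2,0],"spin":0},{"offset":[0.02,-0.24,0],"spin":0},{"offset":[0.025,-0.28,0],"spin":0},{"offset":[0.03,-0.32,0],"spin":0}]'
python3 -m crank '[{"offset":[0.005,-0.04,0],"spin":0},{"offset":[0.006,-0.08,0],"spin":0},{"offset":[0.006,-0.12,0],"spin":0},{"offset":[0.006,-0.15,0],"spin":0},{"offset":[0.006,-0.17,0],"spin":0},{"offset":[0.006,-0.181,0],"spin":0},{"offset":[0.006,-0.181,0],"spin":0},{"offset":[0.006,-0.181,0],"spin":0}]'
```

```text
clock: 60.9
eef_pos: [443.2, 296.1, 173.9]
eef_rot: [-3.141, -0.009, 1.478]
wrist_force: [0.2, 0.1, -1.4]
finger_gap: 36.4
clock: 61.57
eef_pos: [443.2, 296.1, 173.9]
eef_rot: [-3.141, -0.009, 1.478]
wrist_force: [-0.1, -0.6, 0.4]
finger_gap: 75.0
clock: 62.23
eef_pos: [442.8, 124.6, 284.0]
eef_rot: [-3.141, -0.009, 1.479]
wrist_force: [1.0, 0.1, -0.2]
finger_gap: 93.7
clock: 62.9
eef_pos: [472.5, -197.5, 284.2]
eef_rot: [3.142, -0.009, 1.479]
wrist_force: [0.0, -0.4, 0.9]
finger_gap: 93.7
clock: 63.57
eef_pos: [478.6, -378.0, 284.0]
eef_rot: [-3.141, -0.009, 1.479]
wrist_force: [-0.4, -0.1, -0.2]
finger_gap: 94.2
```

```bash
python3 -m crank '[{"offset":[0,0.001,-0.01],"spin":0},{"offset":[0,0.001,-0.03],"spin":0},{"offset":[0,0.001,-0.055],"spin":0},{"offset":[0,0.001,-0.075],"spin":0},{"offset":[0,0.001,-0.093],"spin":0},{"offset":[0,0.001,-0.103],"spin":0},{"offset":[0,0.001,-0.1067],"spin":0},{"offset":[0,0.001,-0.1067],"spin":0}]'
python3 -m crank '[{"offset":[0,0,0],"spin":0},{"offset":[0,0,0],"spin":0},{"offset":[0,0,0],"spin":0},{"offset":[0,0,0],"spin":0},{"offset":[0,0,0],"spin":0},{"offset":[0,0,0],"spin":0},{"offset":[0,0,0],"spin":0},{"offset":[0,0,0],"spin":0}]' 0 35
python3 -m crank '[{"offset":[0,0,0],"spin":0},{"offset":[0,0,0],"spin":0},{"offset":[0,0,0],"spin":0},{"offset":[0,0,0],"spin":0},{"offset":[0,0,0.015],"spin":0},{"offset":[0,0,0.045],"spin":0},{"offset":[0,0,0.08],"spin":0},{"offset":[0,0,0.12],"spin":0}]'
python3 -m crank '[{"offset":[-0.004,0.02,0],"spin":0},{"offset":[-0.01,0.055,0],"spin":0},{"offset":[-0.016,0.09,0],"spin":0},{"offset":[-0.022,0.125,0],"spin":0},{"offset":[-0.028,0.16,0],"spin":0},{"offset":[-0.034,0.195,0],"spin":0},{"offset":[-0.04,0.23,0],"spin":0},{"offset":[-0.042,0.265,0],"spin":0}]'
python3 -m crank '[{"offset":[0,0.035,0],"spin":0},{"offset":[0,0.07,0],"spin":0},{"offset":[0,0.105,0],"spin":0},{"offset":[0,0.14,0],"spin":0},{"offset":[0,0.175,0],"spin":0},{"offset":[0,0.21,0],"spin":0},{"offset":[0,0.245,0],"spin":0},{"offset":[0,0.27,0],"spin":0}]'
python3 -m crank '[{"offset":[0,0.02,0],"spin":0},{"offset":[0,0.035,0],"spin":0},{"offset":[0,0.045,0],"spin":0},{"offset":[0,0.05,0],"spin":0},{"offset":[0,0.05,0],"spin":0},{"offset":[0,0.05,0],"spin":0},{"offset":[0,0.05,0],"spin":0},{"offset":[0,0.05,0],"spin":0}]'
```

```text
clock: 64.23
eef_pos: [478.7, -376.2, 177.0]
eef_rot: [-3.141, -0.01, 1.48]
wrist_force: [-0.9, -0.1, 0.3]
finger_gap: 93.9
clock: 64.9
eef_pos: [478.7, -376.2, 177.0]
eef_rot: [-3.141, -0.01, 1.48]
wrist_force: [0.4, -0.1, -0.3]
finger_gap: 44.1
clock: 65.57
eef_pos: [478.2, -375.7, 296.7]
eef_rot: [-3.138, -0.012, 1.48]
wrist_force: [-0.1, 0.3, -3.7]
finger_gap: 31.0
clock: 66.23
eef_pos: [435.1, -109.1, 296.5]
eef_rot: [-3.138, -0.012, 1.479]
wrist_force: [0.9, -0.7, -3.9]
finger_gap: 31.2
clock: 66.9
eef_pos: [434.4, 163.4, 296.2]
eef_rot: [-3.137, -0.012, 1.48]
wrist_force: [1.1, -0.5, -4.0]
finger_gap: 31.3
clock: 67.57
eef_pos: [434.6, 212.7, 296.3]
eef_rot: [-3.137, -0.012, 1.479]
wrist_force: [-0.4, 0.3, -3.8]
finger_gap: 30.7
```

```bash
python3 -m crank '[{"offset":[0.001,0.002,-0.01],"spin":0},{"offset":[0.001,0.002,-0.035],"spin":0},{"offset":[0.001,0.002,-0.06],"spin":0},{"offset":[0.001,0.002,-0.08],"spin":0},{"offset":[0.001,0.002,-0.095],"spin":0},{"offset":[0.001,0.002,-0.105],"spin":0},{"offset":[0.001,0.002,-0.107],"spin":0},{"offset":[0.001,0.002,-0.107],"spin":0}]'
python3 -m crank '[{"offset":[0,0,-0.003],"spin":0},{"offset":[0,0,-0.006],"spin":0},{"offset":[0,0,-0.009],"spin":0},{"offset":[0,0,-0.011],"spin":0},{"offset":[0,0,-0.012],"spin":0},{"offset":[0,0,-0.012],"spin":0},{"offset":[0,0,-0.012],"spin":0},{"offset":[0,0,-0.012],"spin":0}]'
```

```text
clock: 68.23
eef_pos: [435.6, 214.5, 189.0]
eef_rot: [-3.137, -0.012, 1.479]
wrist_force: [0.9, 0.9, -2.8]
finger_gap: 31.3
clock: 68.9
eef_pos: [435.6, 214.6, 177.1]
eef_rot: [-3.137, -0.012, 1.479]
wrist_force: [0.1, -0.3, -2.7]
finger_gap: 31.3
```

Release, rise, and move back to the w3 viewing pose for a numerical comparison.

```bash
python3 -m crank '[{"offset":[0,0,0],"spin":0},{"offset":[0,0,0],"spin":0},{"offset":[0,0,0],"spin":0},{"offset":[0,0,0],"spin":0},{"offset":[0,0,0],"spin":0},{"offset":[0,0,0],"spin":0},{"offset":[0,0,0],"spin":0},{"offset":[0,0,0],"spin":0}]' 0.8
python3 -m crank '[{"offset":[0,0,0.02],"spin":0},{"offset":[0,0,0.05],"spin":0},{"offset":[0,0,0.08],"spin":0},{"offset":[0,0,0.11],"spin":0},{"offset":[0,-0.02,0.14],"spin":0},{"offset":[0.009,-0.04,0.17],"spin":3},{"offset":[0.009,-0.063,0.2],"spin":6.4},{"offset":[0.009,-0.063,0.213],"spin":6.4}]'
python3 -m crank '[{"offset":[0,0,0.003],"spin":0},{"offset":[0,0,0],"spin":0},{"offset":[0,0,0],"spin":0},{"offset":[0,0,0],"spin":0},{"offset":[0,0,0],"spin":0},{"offset":[0,0,0],"spin":0},{"offset":[0,0,0],"spin":0},{"offset":[0,0,0],"spin":0}]'
python3 - <<'E'
from h import *
s,p,T=wrist('wf');print(s['clock'],s['eef_pos'],s['eef_rot'])
a=cv2.imread('pics/w3.png');b=cv2.imread('pics/wf.png')
for n in ['mill','bottle','shaker']:
    for d in manip.search_frame(p,n)[:2]: print(n,np.round(d['location']),round(d['conf'],2),wproj(T,p,d['location']).round())
for c in ['scene','top']:
    q=manip.camera(c);save(q,c+'f');o=cv2.imread(f'pics/{c}1.png');f=cv2.imread(f'pics/{c}f.png')
    # local template shift of each object between start and end images
    for nm,P in [('bottle',(435.7,214.5,110)),('mill',(443,296,110)),('shaker',(450.5,373,110)),('tumbler',(578,-217,60))]:
        u,v=proj(q,P).astype(int);h=18 if c=='top' else 30;w=9 if c=='top' else 12
        t=f[v-h:v+h,u-w:u+w];R=o[v-h-6:v+h+6,u-w-6:u+w+6];m=cv2.matchTemplate(R,t,cv2.TM_CCOEFF_NORMED);_,mx,_,l=cv2.minMaxLoc(m);print(c,nm,'shift px',np.array(l)-6,round(mx,3))
    for n in ['caddy','tumbler']:
        for d in manip.search_frame(q,n)[:2]: print(c,n,np.round(d['location'],1),round(d['conf'],2))
E
```

```text
clock: 69.57
eef_pos: [435.6, 214.6, 177.1]
eef_rot: [-3.137, -0.012, 1.479]
wrist_force: [-0.2, -0.3, -0.1]
finger_gap: 74.7
clock: 70.23
eef_pos: [445.1, 149.2, 394.1]
eef_rot: [3.141, -0.013, 1.593]
wrist_force: [0.8, -0.2, 0.4]
finger_gap: 75.0
clock: 70.9
eef_pos: [445.0, 149.3, 393.9]
eef_rot: [-3.141, -0.013, 1.593]
wrist_force: [-0.1, -0.0, -0.4]
finger_gap: 75.2
70.9 [445.02898775 149.30889729 393.86293138] [-3.14139265 -0.01255363  1.59310517]
mill [441. 284. 206.] 0.97 [278.  84.]
bottle [437. 211. 146.] 0.74 [273. 143.]
shaker [445. 357. 182.] 0.73 [282.  34.]
shaker [325. 319. 148.] 0.72 [196.  68.]
scene bottle shift px [0 0] 0.933
scene mill shift px [0 0] 0.921
scene shaker shift px [0 0] 0.954
scene tumbler shift px [0 0] 0.802
scene caddy [ 5.800e+02 -5.000e-01  1.079e+02] 0.61
scene tumbler [ 582.5 -206.5   78.6] 0.76
scene tumbler [601.3  54.4  45.2] 0.65
top bottle shift px [-5 -4] 0.443
top mill shift px [-1  0] 0.37
top shaker shift px [-1 -1] 0.93
top tumbler shift px [0 0] 0.943
top caddy [558.7 -10.   90.4] 0.62
top tumbler [ 581.5 -224.2   68.5] 0.54
```

```bash
python3 -c "
from cell import manip
print(manip.sign_off())"
```

```text
the job is handed in; nothing more can be done
None
```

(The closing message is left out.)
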